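# Kit the two-tier parts case on the inspection bench

## Robot

A 6-joint arm with a two-finger parallel gripper is mounted at the origin on the work surface. World frame = base frame: x ahead of the robot, y to its left, z up, the work surface at z = 0. Lengths are in m, angles in degrees, forces in N, time in s.
With the tool pointing down it reaches from about 0.325 to 0.925 m from the base axis. Payload 3.1 kg.
Tool frame: the origin (TCP) lies at the very end of the fingers, on their centre line; the grasp point (between the pads) lies 19 mm behind it; z points along the fingers, y is the direction in which the jaws open and shut (so a half turn about z gives the same grasp; the last joint's range is limited). The gripper opens to 85 mm and grips with 20 to 120 N. Pads are 22 mm wide; open, the fingers measure 114 mm over their backs; the gripper's body (76 mm by 85 mm) begins 54 mm behind the grasp point. The pads swing forward as they close: fully open they stand 13 mm farther back than shut.
Start: joints at [-72.204, 12.427, 92.441, -0, 75.132, -6.429], TCP at [0.256, -0.57, 0.231] pointing down, gripper open.
Joint ranges: [-157.48, 157.48], [-44.54, 120.13], [17.64, 146.25], [-64.5, 244.5], [7.68, 150.69], [-147.95, 147.95]. Speed limits (degrees/s): [159.86, 159.86, 180, 180, 180, 180].

## Interface

Orientations are given as [roll, pitch, yaw] about the fixed x, y, z axes, in that order (R = Rz(yaw) Ry(pitch) Rx(roll)).
In Python, from bench import robot gives the robot as it stands.
- The arm moves only by the tool move_arm, never from a script. Its argument "deltas" is a list that holds one entry, the list of rows, each a list of 4 numbers: the shift along the tool's x, y, z in mm, then the turn about the tool's z in degrees. A call has 1 to 12 rows; each row is the pose to reach, as a shift and turn from the pose measured when the call began, along the tool's axes at that moment; what a row does not reach only later rows make up. A row lasts 1/8 s, in which the tool goes at most 62.5 mm and 10.7 degrees, less where a joint would pass 70% of its speed; a pose out of reach is approached as far as the arm can. A call with a gripper value outside its range is refused whole. "fingers" is the finger opening in mm, from 0 to 85.4, set as the call begins (left out, the last holds). The fingers move at their own pace and stop on an object; "newtons" is the grip in N (left out, the last holds). Time passes only in rows, so rows that repeat a pose let the fingers close. It gives the time, the measured TCP pose, the force and the opening at its end, in the units of the state.
- robot.get_state(): the state, without advancing time (a new reading comes with each control period).
- robot.snapshot(name): name is "scene" or "top"; returns a dict with "frame" (480x640x3 uint8, blue, green, red), "intrinsics" (3x3 intrinsics, pixels), "dist_coeffs" ([k1, k2, p1, p2, k3] as OpenCV has them; the pictures are not rectified), "R" (3x3) and "t" (3): a world point X has camera coordinates R X + t. Camera axes: x right, y down, z forward; pixel columns grow to the right and rows downward; lengths in m; the calibration is good to about 2 mm. A picture is of the moment at which its call begins. There is no depth.
- robot.sign_off(): hands the job in, once; it reports no verdict.
The state is a dict: "time_s": time; "joint_positions": joint angles; "qd": joint speeds; "joint_torque": joint torques, N m; "ee_pos": TCP position; "orientation": TCP orientation; "ft_force": force on the tool from outside, world axes, zero at the start; "wrist_torque": the same for the moment, N m; "grip_width": finger opening in m.
Only numpy, scipy, OpenCV 4.12 (cv2) and the standard library are available. Lean on these libraries where they do the work, as an engineer would, in place of code of your own. Each camera call takes 0.05 s, during which the arm holds its last target.

## Task

Kit the grey two-tier case: lift its hinged aluminium divider flap right up, put every heat sink from the blue tray in the lower bay nearer the robot and every relay in the lower bay farther from it, each resting on the bay's floor. Then lower the flap fully down, swing the steel hasp over until it lies closed over the staple, and leave the brush from the tray lying flat on top of the closed flap, clear of the hasp. Do not disturb the bottle, the tape roll or the meter.

Things in the scene. Friction and masses are not known exactly. Their poses are not given: they have to be found in the camera images.
- case: Grey parts case, fixed, 230 (x) by 150 (y) by 50 mm high outside, walls and floor 5 mm. Origin: centre of its underside on the bench; x along it (roughly away from the robot), y towards the flap's hinge, z up. A 4 mm cross wall at x = 0, its top 27 mm above the bench, parts the lower tier into the near bay (-x, robot side) and far bay (+x), each 108 (x) by 140 (y) mm inside.
- near_bay (a point): Centre of the inner floor of the near bay (5 mm above the bench); axes as the case. Room above the floor up to the closed flap: 45 mm.
- far_bay (a point): Centre of the inner floor of the far bay (5 mm above the bench); axes as the case.
- flap (a joint): Angle of the aluminium divider flap, rad: 0 = closed, grows as its free (-y) edge rises, 2.0 = stop, leaning back past upright. Hinge along the case's x at its +y wall, stiff: stays where left, under 3 N at the tab moves it. Plate 228 by 140 by 5 mm, 0.18 kg; its top is the upper tier, with rims 10 mm high, 3 mm thick, but none where the hasp comes over.
- flap_hinge (a point): Point on the flap's hinge axis, at the middle of its length: in the case frame (0, +70, 52.5) mm. Axes turn with the flap: at 0 they are those of the case.
- flap_tab (a point): Grip point of the flap's black pull tab, in the plate's plane, 170 mm from the hinge axis, 45 mm to the case's -x from the flap's middle. Tab 30 mm wide (along the hinge), 8 mm thick, 45 mm out from the free edge (15 mm past this point, 30 mm before it), beyond the case wall; pinched by its sides it turns between the fingers as the flap swings. Axes turn with the flap.
- flap_top (a point): Centre of the flap's upper face (floor of the upper tier). Axes turn with the flap; closed, they are the case's and this point is 55 mm above the bench. Free area 222 (x) by 134 (y) mm; the closed hasp lies within 14 mm of case x = +65 mm, from the free edge to 50 mm inside it (20 mm short of this point).
- hasp (a joint): Angle of the steel hasp strap, rad: 0 = closed, lying flat on the flap over its staple; grows as it swings up and outward (1.57 upright, above that leaning outward to -y), stop at 2.5. Stiff: stays where it is left (about 0.6 N at the tip moves it).
- hasp_hinge (a point): Hasp hinge axis, along the case's x, outside the case's -y wall: in the case frame (+65, -80, 59) mm. The strap is 26 mm wide, 3 mm thick and 60 mm long from this axis.
- hasp_tip (a point): Point 58 mm along the strap from its hinge axis, near its free end. Closed, the strap's slot lies over a small wire staple on the flap.
- tray: Shallow blue tray with green liner, fixed, 270 (x) by 250 (y) mm, walls 16 mm high and 4 mm thick, floor top 4 mm above the bench. Origin: centre of its underside.
- sink0: Finned aluminium heat sink, 30 by 30 by 24 mm high, about 50 g, origin at its centre, z up as it stands (fins upward). May be absent.
- sink1: Finned aluminium heat sink, 30 by 30 by 24 mm high, about 50 g, origin at its centre, z up as it stands (fins upward). May be absent.
- sink2: Finned aluminium heat sink, 30 by 30 by 24 mm high, about 50 g, origin at its centre, z up as it stands (fins upward). May be absent.
- relay0: Smooth black plastic block relay, 28 (x) by 20 (y) by 26 mm high, about 30 g, origin at its centre, z up as it stands. May be absent.
- relay1: Smooth black plastic block relay, 28 (x) by 20 (y) by 26 mm high, about 30 g, origin at its centre, z up as it stands. May be absent.
- relay2: Smooth black plastic block relay, 28 (x) by 20 (y) by 26 mm high, about 30 g, origin at its centre, z up as it stands. May be absent.
- brush: Cleaning brush lying flat in the tray along its robot-side edge, 110 mm long overall; wooden handle 16 mm wide and 14 mm thick from -55 to +20 mm along its own x, then a steel ferrule 24 mm wide to +33 mm and a black bristle block 22 mm wide to +55 mm. Origin: mid-length, mid-thickness (7 mm above what it lies on).
- bottle: Bystander: white bottle, 56 mm across, 130 mm high; origin under its centre.
- tape: Bystander: amber tape roll lying flat, 90 mm across, 24 mm high; origin under its centre.
- meter: Bystander: yellow hand meter lying flat, 140 by 75 by 35 mm; origin under its centre.
Not all that is in view belongs to the job. There is more than one size of the brush; the one meant has the size given above.

How it is judged (in metres and radians):
On the way, in this order (a step that is already met when the one before it is completed fails the run):
1. the flap is lifted (more than 1.2 rad) (value of joint flap above 1.2 rad), for 0.2 s.
2. every heat sink rests in the near bay and every relay in the far bay, let go (x of sink0 in the frame of case between -0.112 and -0.004 m and y of sink0 in the frame of case between -0.07 and 0.07 m and z of sink0 in the frame of case between 0 and 0.026 m and x of sink1 in the frame of case between -0.112 and -0.004 m and y of sink1 in the frame of case between -0.07 and 0.07 m and z of sink1 in the frame of case between 0 and 0.026 m and x of sink2 in the frame of case between -0.112 and -0.004 m and y of sink2 in the frame of case between -0.07 and 0.07 m and z of sink2 in the frame of case between 0 and 0.026 m and x of relay0 in the frame of case between 0.004 and 0.112 m and y of relay0 in the frame of case between -0.07 and 0.07 m and z of relay0 in the frame of case between 0 and 0.026 m and x of relay1 in the frame of case between 0.004 and 0.112 m and y of relay1 in the frame of case between -0.07 and 0.07 m and z of relay1 in the frame of case between 0 and 0.026 m and x of relay2 in the frame of case between 0.004 and 0.112 m and y of relay2 in the frame of case between -0.07 and 0.07 m and z of relay2 in the frame of case between 0 and 0.026 m and contact force between each of sink0, sink1, sink2, relay0, relay1, relay2 and the fingers below 0.1 N), for 0.2 s.
3. the flap is fully down with the parts under it (x of sink0 in the frame of case between -0.112 and -0.004 m and y of sink0 in the frame of case between -0.07 and 0.07 m and z of sink0 in the frame of case between 0 and 0.026 m and x of sink1 in the frame of case between -0.112 and -0.004 m and y of sink1 in the frame of case between -0.07 and 0.07 m and z of sink1 in the frame of case between 0 and 0.026 m and x of sink2 in the frame of case between -0.112 and -0.004 m and y of sink2 in the frame of case between -0.07 and 0.07 m and z of sink2 in the frame of case between 0 and 0.026 m and x of relay0 in the frame of case between 0.004 and 0.112 m and y of relay0 in the frame of case between -0.07 and 0.07 m and z of relay0 in the frame of case between 0 and 0.026 m and x of relay1 in the frame of case between 0.004 and 0.112 m and y of relay1 in the frame of case between -0.07 and 0.07 m and z of relay1 in the frame of case between 0 and 0.026 m and x of relay2 in the frame of case between 0.004 and 0.112 m and y of relay2 in the frame of case between -0.07 and 0.07 m and z of relay2 in the frame of case between 0 and 0.026 m and value of joint flap below 0.06 rad), for 0.2 s.
4. the hasp is swung closed while the flap is down (value of joint flap below 0.06 rad and value of joint hasp below 0.08 rad), for 0.2 s.
At the end, for the whole second after the job is handed in: Sinks in the near bay, relays in the far bay, on the floor (centre under 26 mm up); flap below 0.06 rad, hasp below 0.08 rad; brush flat (0.15 rad) on the flap's face (centre under 11 mm above it), within 80 mm of its middle lengthways, -50 to +60 mm across; all at rest (all of step 4 and x of sink0 in the frame of case between -0.112 and -0.004 m and y of sink0 in the frame of case between -0.07 and 0.07 m and z of sink0 in the frame of case between 0 and 0.026 m and x of sink1 in the frame of case between -0.112 and -0.004 m and y of sink1 in the frame of case between -0.07 and 0.07 m and z of sink1 in the frame of case between 0 and 0.026 m and x of sink2 in the frame of case between -0.112 and -0.004 m and y of sink2 in the frame of case between -0.07 and 0.07 m and z of sink2 in the frame of case between 0 and 0.026 m and x of relay0 in the frame of case between 0.004 and 0.112 m and y of relay0 in the frame of case between -0.07 and 0.07 m and z of relay0 in the frame of case between 0 and 0.026 m and x of relay1 in the frame of case between 0.004 and 0.112 m and y of relay1 in the frame of case between -0.07 and 0.07 m and z of relay1 in the frame of case between 0 and 0.026 m and x of relay2 in the frame of case between 0.004 and 0.112 m and y of relay2 in the frame of case between -0.07 and 0.07 m and z of relay2 in the frame of case between 0 and 0.026 m and x of brush in the frame of flap_top between -0.08 and 0.08 m and y of brush in the frame of flap_top between -0.05 and 0.06 m and z of brush in the frame of flap_top between 0 and 0.011 m and (angle between brush's own z axis and vertical below 0.15 rad or angle between brush's own z axis and vertical above 2.99 rad) and linear speed of each of sink0, sink1, sink2, relay0, relay1, relay2, brush below 0.02 m/s); the robot touches nothing.
It fails at once if the bottle, tape roll or meter is moved more than 30 mm (distance of any of bottle, tape, meter from where it was at the start of the episode above 0.03 m).
Of sink0, sink1, sink2, relay0, relay1, relay2 only 3 to 5 are there at a start; the rules pass over those that are not, and their reading is None.
At some moment in a run one of sink0, sink1, sink2, relay0, relay1, relay2, brush may be knocked a few centimetres aside while the robot is not near it.
Once in a run the grip may slacken for a moment while it holds something.
It also fails if it takes over 210 s, if anything falls off the work surface, if the arm or the gripper's body presses on something with over 40 N, if the wrist force passes 120 N, or if a joint passes its speed limit or range.

## Working session

There is one attempt and no reset: what is moved stays moved. The work goes in short steps, Python scripts to look and compute and a tool call to move; the robot and the scene stay as the last step left them, time stands still between calls to the robot, and variables do not carry over. Pictures are saved under pics/ and viewed, and the job is handed in when it is done.

Besides the shell and the picture viewer there is one more tool, called after ">>>" as name([rows], argument=value, ...), one row to a line, values as JSON. move_arm: Moves the arm, as the interface text tells. Its arguments: {"type":"object","properties":{"deltas":{"type":"array","items":{"type":"array","items":{"type":"array","items":{"type":"number"}}}},"fingers":{"type":"number"},"newtons":{"type":"number"}},"required":["deltas"]}

```bash
ls; mkdir -p pics; cat > h.py <<'E'
import numpy as np, cv2
from scipy.spatial.transform import Rotation as Rn
from bench import robot
def snap(n,f=None):
    s=robot.snapshot(n)
    if f: cv2.imwrite('pics/'+f,s['frame'])
    return s
def ray(s,uv):
    p=cv2.undistortPoints(np.array([[uv]],float),np.array(s['intrinsics'],float),np.array(s['dist_coeffs'],float))[0,0]
    R=np.array(s['R']);t=np.array(s['t']).ravel()
    return -R.T@t, R.T@np.array([p[0],p[1],1.])
def onz(s,uv,z):
    o,d=ray(s,uv); return o+d*(z-o[2])/d[2]
def tri(s1,u1,s2,u2):
    o1,d1=ray(s1,u1);o2,d2=ray(s2,u2)
    a=np.linalg.lstsq(np.c_[d1,-d2],o2-o1,rcond=None)[0]
    p,q=o1+a[0]*d1,o2+a[1]*d2
    return (p+q)/2,np.linalg.norm(p-q)
def proj(s,X):
    R=np.array(s['R'],float);t=np.array(s['t'],float)
    return cv2.projectPoints(np.array(X,float).reshape(-1,3),cv2.Rodrigues(R)[0],t,np.array(s['intrinsics'],float),np.array(s['dist_coeffs'],float))[0][:,0]
def st():
    s=robot.get_state()
    print('t',round(s['time_s'],2),'tcp',np.round(s['ee_pos'],4),'rpy',np.round(s['orientation'],2),'F',np.round(s['ft_force'],2),'w',round(s['grip_width'],4),'q',np.round(s['joint_positions'],1))
    return s
def delta(target,yaw=None):
    # world target TCP -> tool shift mm ; yaw about tool z
    s=robot.get_state();R=Rn.from_euler('xyz',s['orientation'],degrees=True).as_matrix()
    print('shift',np.round(R.T@(np.array(target)-s['ee_pos'])*1000,1)); print('toolx',np.round(R[:,0],3),'tooly',np.round(R[:,1],3),'toolz',np.round(R[:,2],3))
E
python3 - <<'E'
from h import *
st()
for n in('scene','top'):
    s=snap(n,n+'0.png');R=np.array(s['R']);print(n,np.round(-R.T@np.array(s['t']).ravel(),3),np.round(R[2],3))
E
```

```text
pics
t 0.0 tcp [ 0.2562 -0.5692  0.23  ] rpy [-1.7986e+02 -2.0000e-02  2.4220e+01] F [-0.17  0.78  0.72] w 0.0855 q [-72.2  12.5  92.5   0.   75.1  -6.4]
scene [ 1.038 -0.38   1.004] [-0.471  0.338 -0.815]
top [ 0.363 -0.008  1.184] [ 0.125  0.016 -0.992]
```

View pics/scene0.png

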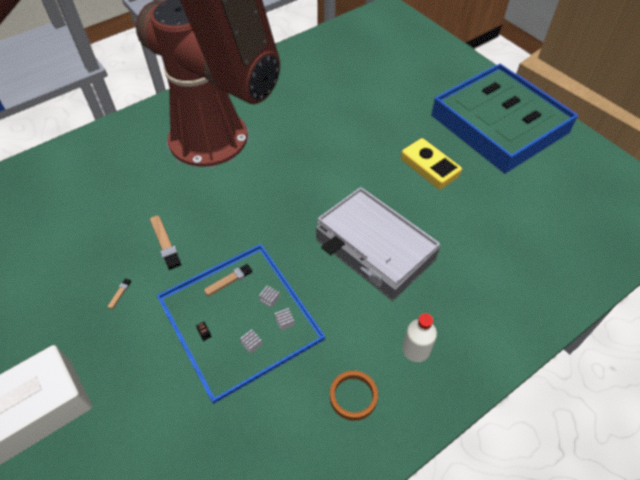

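View pics/top0.png

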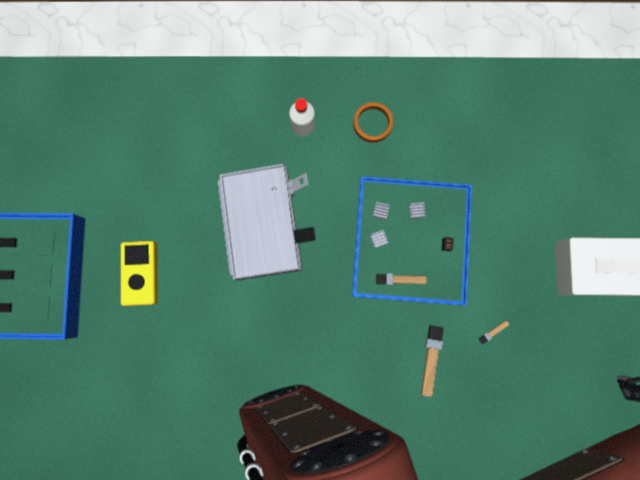

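Top view: the case is at (260,222) with its tab at (305,235) and its hasp at (297,183). The job tray is at (412,240) with sinks at (381,210), (418,210) and (379,239), one relay at (447,244), and a brush at (402,280). Decoys are the larger brush (432,360), the small brush (494,332), and the black parts in the deep left tray.

```bash
python3 - <<'E'
from h import *
a=snap('top');b=snap('scene')
cv2.imwrite('pics/c1.png',cv2.resize(a['frame'][170:310,345:480],None,fx=4.2,fy=4.2,interpolation=cv2.INTER_CUBIC))
cv2.imwrite('pics/c2.png',cv2.resize(a['frame'][155:290,210:325],None,fx=4.4,fy=4.4,interpolation=cv2.INTER_CUBIC))
cv2.imwrite('pics/c3.png',cv2.resize(b['frame'][235:405,150:330],None,fx=3.5,fy=3.5,interpolation=cv2.INTER_CUBIC))
cv2.imwrite('pics/c4.png',cv2.resize(b['frame'][180:300,305:450],None,fx=5,fy=5,interpolation=cv2.INTER_CUBIC))
# brush lengths candidates (top, z=~.012)
for n,p,q in (('tray',(376,279),(427,280)),('big',(437,326),(428,396)),('small',(480,341),(508,323))):
    print(n,np.linalg.norm(onz(a,p,.01)-onz(a,q,.01)))
E
```

```text
tray 0.11279835434747723
big 0.1510935346241503
small 0.07373756274430393
```

View pics/c1.png

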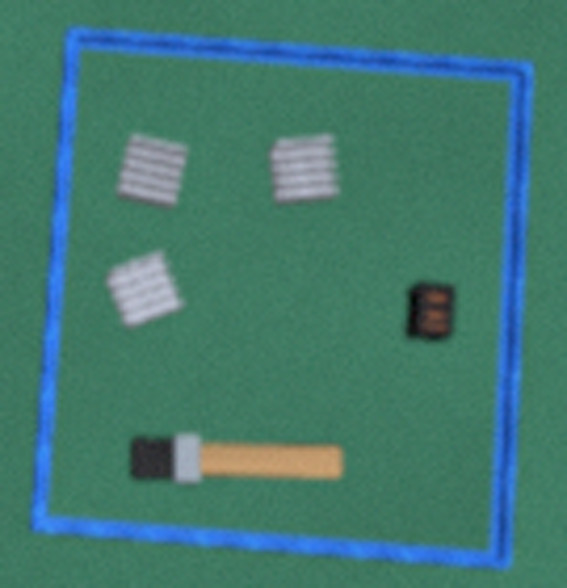

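View pics/c2.png

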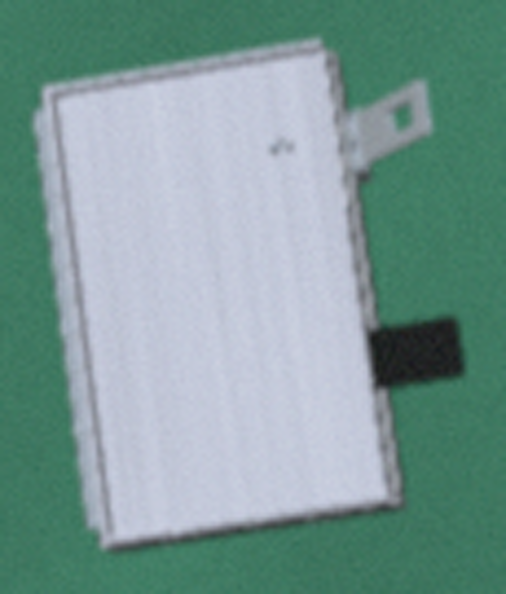

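View pics/c3.png

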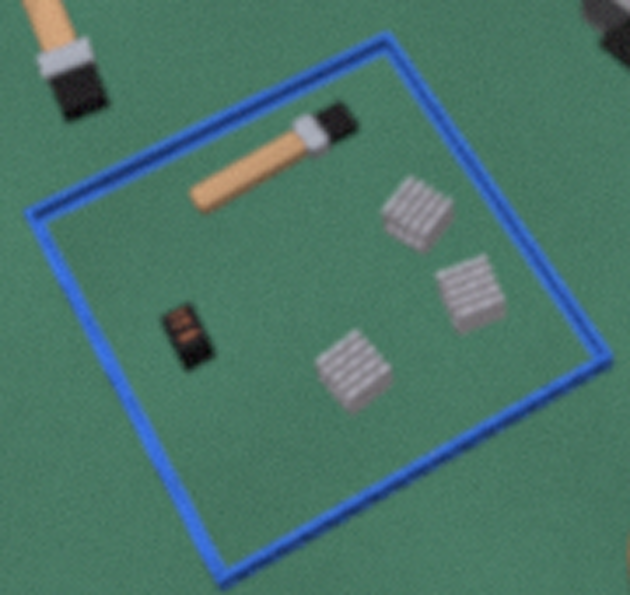

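View pics/c4.png

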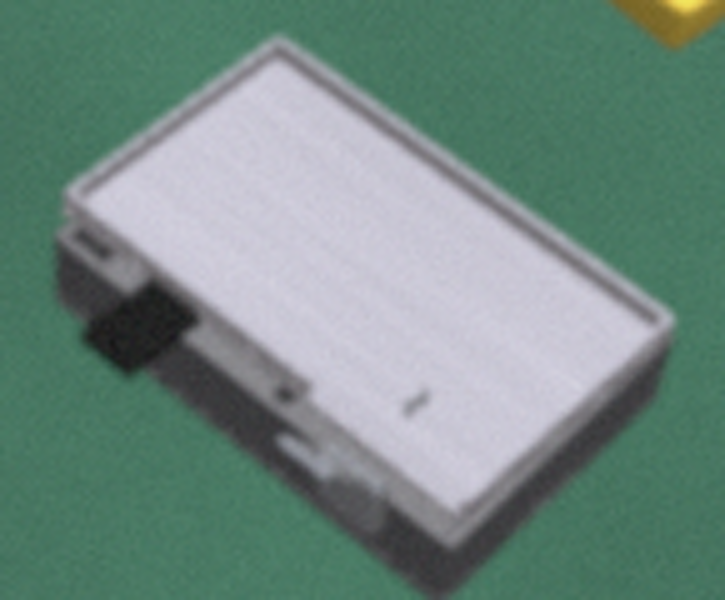

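```bash
cat > m1.py <<'E'
from h import *
a=snap('top');b=snap('scene')
ct=lambda p:(p[0]/4.4+210-.4,p[1]/4.4+155-.4)
cs=lambda p:(p[0]/5+305-.4,p[1]/5+180-.4)
P={}
for n,u,v in (('-x+y',(105,546),(280,40)),('+x+y',(47,90),(672,320)),('-x-y',(398,503),(75,195)),('+x-y',(323,45),(452,530)),
  ('tab far -x',(464,373),(84,333)),('tab far +x',(457,320),(128,375)),('staple',(282,146),(415,403)),('hasp tip',(420,110),(287,440))):
    P[n],e=tri(a,ct(u),b,cs(v)); print(n,np.round(P[n],4),'res',round(e,4))
E
python3 m1.py
```

```text
-x+y [0.4154 0.1796 0.0601] res 0.0059
+x+y [0.6405 0.2141 0.063 ] res 0.0052
-x-y [0.4387 0.0408 0.0723] res 0.0137
+x-y [0.6637 0.0754 0.0581] res 0.0006
tab far -x [0.5001 0.0061 0.0676] res 0.0051
tab far +x [0.5265 0.0097 0.0641] res 0.0051
staple [0.6111 0.0959 0.0689] res 0.0039
hasp tip [0.617  0.0241 0.1143] res 0.0027
```

```bash
cat >> m1.py <<'E'
yaw=np.arctan2(.0345+.0346,.2251+.2250);c=np.mean([P[k][:2] for k in list(P)[:4]],axis=0)
print('c',c,'yaw',np.degrees(yaw))
ex=np.array([np.cos(yaw),np.sin(yaw),0]);ey=np.array([-ex[1],ex[0],0])
C=lambda x,y,z:np.r_[c,0]+ex*x+ey*y+[0,0,z]
inv=lambda p:np.array([(p-np.r_[c,0])@ex,(p-np.r_[c,0])@ey,p[2]])
for k in P: print(k,np.round(inv(P[k])*1000,1))
for s,f,n in((a,ct,'t'),(b,cs,'s')):
    im=s['frame'].copy(); im=cv2.resize(im,None,fx=4,fy=4,interpolation=cv2.INTER_CUBIC)
    pts=[C(sx*.114,sy*.07,.065) for sx in(-1,1) for sy in(-1,1)]+[C(-.06,-.115,.0565),C(-.03,-.115,.0565),C(.065,-.08,.059),C(.065,-.03,.06)]+[C(sx*.115,sy*.075,0) for sx in(-1,1) for sy in(-1,1)]
    for i,q in enumerate(proj(s,pts)): cv2.circle(im,tuple(int(v) for v in (q+.5)*4),3,(0,0,255) if i<8 else (255,0,255),-1)
    q=(proj(s,[C(0,0,.05)])[0]*4).astype(int)
    cv2.imwrite('pics/o_%s.png'%n,im[max(0,q[1]-300):q[1]+300,max(0,q[0]-320):q[0]+320])
E
python3 m1.py
```

```text
-x+y [0.4154 0.1796 0.0601] res 0.0059
+x+y [0.6405 0.2141 0.063 ] res 0.0052
-x-y [0.4387 0.0408 0.0723] res 0.0137
+x-y [0.6637 0.0754 0.0581] res 0.0006
tab far -x [0.5001 0.0061 0.0676] res 0.0051
tab far +x [0.5265 0.0097 0.0641] res 0.0051
staple [0.6111 0.0959 0.0689] res 0.0039
hasp tip [0.617  0.0241 0.1143] res 0.0027
c [0.53956549 0.12749409] yaw 8.727986792578871
-x+y [-114.8   70.4   60.1]
+x+y [112.9  70.3  63. ]
-x-y [-112.8  -70.4   72.3]
+x-y [114.8 -70.3  58.1]
tab far -x [ -57.5 -114.    67.6]
tab far +x [ -30.8 -114.4   64.1]
staple [ 66.  -42.1  68.9]
hasp tip [  60.8 -114.   114.3]
```

```bash
python3 -c "
import cv2,numpy as np
a=cv2.imread('pics/o_t.png');b=cv2.imread('pics/o_s.png');h=min(a.shape[0],b.shape[0])
cv2.imwrite('pics/o.png',cv2.resize(np.hstack([a[:h,100:560],b[:h]]),None,fx=.72,fy=.72))"
```

```text
(no output)
```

View pics/o.png

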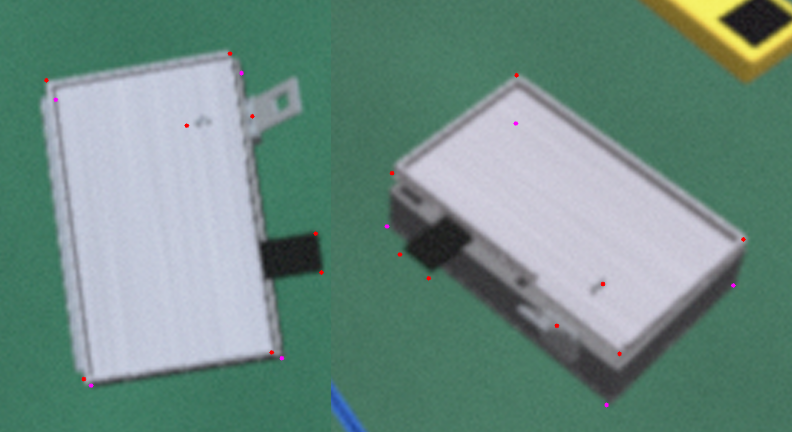

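The overlay matches the given sizes: sides 228 and 140 mm, tab midline at case x about -44. The tab and the -y edge sit roughly 8 mm high, so the flap seems slightly ajar. The tray brush measures 113 mm, against 151 and 74 for the decoys, so it's the right one. I'll do the flap first, starting above the tab.

```bash
cat >> h.py <<'E'
cc=np.array([.5396,.1275]);cyaw=np.radians(8.73)
ex=np.array([np.cos(cyaw),np.sin(cyaw),0]);ey=np.array([-ex[1],ex[0],0])
C=lambda x,y,z:np.r_[cc,0]+ex*x+ey*y+np.array([0,0,z])
inv=lambda p:np.array([(p-np.r_[cc,0])@ex,(p-np.r_[cc,0])@ey,p[2]])
def plan(*targets):
    """targets (world xyz, psi or None) -> rows"""
    s=st();R=Rn.from_euler('xyz',s['orientation'],degrees=True).as_matrix()
    psi=np.degrees(np.arctan2(R[1,0],R[0,0]))
    for X,p in targets:
        d=R.T@(np.array(X)-s['ee_pos'])*1000
        print(np.round(d,0).astype(int).tolist(),'turn',0 if p is None else round(-((p-psi+180)%360-180),1))
E
python3 -c "
from h import *
plan((C(-.0445,-.1,.2),98.73))"
```

```text
t 0.4 tcp [ 0.2564 -0.5699  0.2311] rpy [-179.98   -0.     24.23] F [ 0.4   0.19 -0.6 ] w 0.0856 q [-72.2  12.4  92.5  -0.   75.1  -6.4]
[475, -435, 31] turn -74.5
```

>>> move_arm([
  [[40, -36, 3, -7], [80, -72, 5, -14], [120, -109, 8, -21], [160, -145, 10, -28], [200, -181, 13, -35], [240, -218, 15, -42], [280, -254, 18, -49], [320, -290, 20, -56], [360, -326, 23, -63], [400, -363, 26, -70], [440, -400, 28, -74.5], [475, -435, 31, -74.5]],
], fingers=60, newtons=40)

```text
time_s: 1.9
ee_pos: [0.512, 0.0236, 0.2007]
orientation: [179.9, 0.0, 98.8]
ft_force: [-1.2, -0.7, 0.5]
grip_width: 0.0602
```

```bash
python3 -c "
from h import *
plan((C(-.0445,-.1,.2),98.73),(C(-.0445,-.1,.048),98.73))"
```

```text
t 1.9 tcp [0.512  0.0236 0.2007] rpy [179.93   0.    98.78] F [-1.21 -0.67  0.49] w 0.0602 q [ -5.2   0.2 109.2   0.   70.5 -14. ]
[-1, -1, 1] turn 0.1
[-1, -2, 153] turn 0.1
```

>>> move_arm([
  [[0, 0, 30, 0], [0, 0, 60, 0], [0, 0, 90, 0], [-1, -1, 115, 0], [-1, -1, 135, 0], [-1, -1, 152, 0], [-1, -1, 152, 0]],
])

```text
time_s: 2.78
ee_pos: [0.51, 0.0226, 0.0473]
orientation: [-179.9, -0.0, 98.8]
ft_force: [-0.5, 0.6, -0.8]
grip_width: 0.0602
```

```bash
python3 -c "
from h import *
st()
a=snap('top');b=snap('scene')
x=cv2.resize(a['frame'][150:290,210:370],None,fx=3,fy=3);y=cv2.resize(b['frame'][160:300,290:450],None,fx=3,fy=3)
cv2.imwrite('pics/d1.png',cv2.resize(np.hstack([x,y]),(800,350)))"
```

```text
t 2.77 tcp [0.51   0.0226 0.0473] rpy [-1.7989e+02 -4.0000e-02  9.8780e+01] F [-0.53  0.61 -0.82] w 0.0602 q [ -5.4  12.6 114.6   0.   52.9 -14.1]
```

View pics/d1.png

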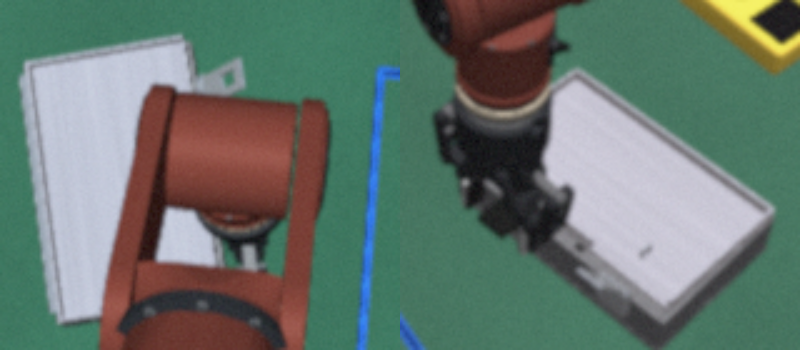

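The scene view (right, around (520,215)) shows the fingers straddling the tab. Closing.

>>> move_arm([
  [[0, 0, 0, 0], [0, 0, 0, 0], [0, 0, 0, 0], [0, 0, 0, 0], [0, 0, 0, 0]],
], fingers=15, newtons=40)

```text
time_s: 3.5
ee_pos: [0.5127, 0.0223, 0.0496]
orientation: [179.8, 0.0, 98.8]
ft_force: [1.6, 0.1, 1.4]
grip_width: 0.0287
```

```bash
python3 -c "
from h import *
s=st();p=inv(s['ee_pos']);print(p)
# arc relative: start theta0
th0=np.arcsin(max(0,(p[2]+.012-.0525))/.17);print('th0',th0)
off=np.array([p[1]-(.07-.17*np.cos(th0)),p[2]-(.0525+.17*np.sin(th0))])
T=[(C(p[0],.07-.17*np.cos(t)+off[0],.0525+.17*np.sin(t)+off[1]),98.73) for t in np.linspace(th0,1.75,19)[1:]]
plan(*T)"
```

```text
t 3.5 tcp [0.5127 0.0223 0.0496] rpy [1.7977e+02 5.0000e-02 9.8790e+01] F [1.57 0.06 1.42] w 0.0287 q [ -5.4  12.5 114.4   0.   52.9 -14.2]
[-0.04254362 -0.09990897  0.04964163]
th0 0.05380024044299664
t 3.5 tcp [0.5127 0.0223 0.0496] rpy [1.7977e+02 5.0000e-02 9.8790e+01] F [1.57 0.06 1.42] w 0.0287 q [ -5.4  12.5 114.4   0.   52.9 -14.2]
[2, 0, -16] turn 0.1
[5, 0, -32] turn 0.1
[9, 0, -47] turn 0.1
[15, 0, -62] turn 0.1
[23, 0, -76] turn 0.1
[31, 0, -90] turn 0.1
[41, 0, -102] turn 0.1
[52, 1, -114] turn 0.1
[64, 1, -124] turn 0.1
[77, 1, -134] turn 0.1
[91, 1, -142] turn 0.1
[106, 1, -148] turn 0.1
[121, 1, -154] turn 0.1
[136, 1, -158] turn 0.1
[152, 1, -160] turn 0.1
[168, 1, -161] turn 0.1
[184, 1, -160] turn 0.1
[200, 1, -158] turn 0.1
```

Gripped at about 29 mm, which fits the 30 mm tab. Swinging up along the arc.

>>> move_arm([
  [[1, 0, -8, 0], [2, 0, -16, 0], [3, 0, -24, 0], [5, 0, -32, 0], [7, 0, -40, 0], [9, 0, -47, 0], [12, 0, -55, 0], [15, 0, -62, 0], [19, 0, -69, 0], [23, 0, -76, 0], [31, 0, -90, 0], [31, 0, -90, 0]],
])

```text
time_s: 5.0
ee_pos: [0.5072, 0.0559, 0.1399]
orientation: [179.7, -0.2, 98.8]
ft_force: [4.9, 6.4, -5.0]
grip_width: 0.0289
```

```bash
python3 -c "
from h import *
s=st();p=inv(s['ee_pos']);print(p)
T=[(C(p[0],.07-.17*np.cos(t),.0415+.17*np.sin(t)),98.73) for t in np.linspace(.55,1.75,13)]
plan(*T)
b=snap('scene');cv2.imwrite('pics/d2.png',cv2.resize(b['frame'][100:320,260:480],None,fx=2.5,fy=2.5))"
```

```text
t 5.0 tcp [0.5072 0.0559 0.1399] rpy [179.71  -0.24  98.8 ] F [ 4.93  6.41 -4.98] w 0.0289 q [ -1.8   4.  112.4   0.3  63.3 -10.7]
[-0.0428566  -0.06589574  0.13986603]
t 5.0 tcp [0.5072 0.0559 0.1399] rpy [179.71  -0.24  98.8 ] F [ 4.93  6.41 -4.98] w 0.0289 q [ -1.8   4.  112.4   0.3  63.3 -10.7]
[-9, 0, 9] turn 0.1
[1, 0, -5] turn 0.1
[12, 0, -17] turn 0.1
[24, 0, -29] turn 0.1
[37, 0, -40] turn 0.1
[52, 0, -49] turn 0.1
[67, 0, -57] turn 0.1
[83, 0, -63] turn 0.1
[99, 0, -67] turn 0.1
[116, 0, -70] turn 0.1
[133, 1, -71] turn 0.1
[150, 1, -70] turn 0.1
[166, 1, -68] turn 0.1
```

View pics/d2.png

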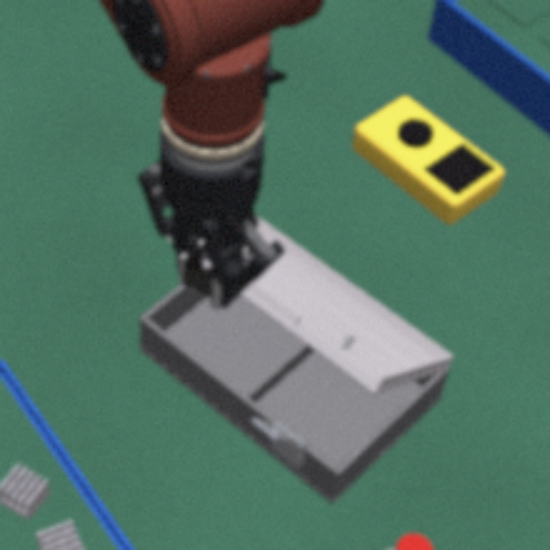

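The flap is opening in the grip at (225,290), with the bays and cross wall visible. Continuing up to about 1.7 rad.

>>> move_arm([
  [[6, 0, -11, 0], [12, 0, -17, 0], [24, 0, -29, 0], [37, 0, -40, 0], [52, 0, -49, 0], [67, 0, -57, 0], [83, 0, -63, 0], [99, 0, -67, 0], [116, 0, -70, 0], [133, 0, -71, 0], [150, 0, -70, 0], [158, 0, -69, 0]],
])

```text
time_s: 6.55
ee_pos: [0.4821, 0.2121, 0.2099]
orientation: [179.8, -0.2, 98.8]
ft_force: [0.2, -2.6, 4.1]
grip_width: 0.029
```

>>> move_arm([
  [[0, 0, 0, 0], [0, 0, 0, 0], [0, 0, 0, 0], [0, 0, -20, 0], [0, 0, -45, 0]],
], fingers=60)

```text
time_s: 7.18
ee_pos: [0.4813, 0.2116, 0.2544]
orientation: [179.9, -0.2, 98.8]
ft_force: [-0.6, -0.1, 0.6]
grip_width: 0.0599
```

```bash
python3 -c "
from h import *
s=st();print(inv(s['ee_pos']))
b=snap('scene','s3.png');a=snap('top','t3.png')
cv2.imwrite('pics/d3.png',np.hstack([cv2.resize(b['frame'][60:320,260:480],None,fx=1.8,fy=1.8),cv2.resize(a['frame'][100:360,190:410],None,fx=1.8,fy=1.8)]))"
```

```text
t 7.17 tcp [0.4813 0.2116 0.2544] rpy [179.93  -0.21  98.79] F [-0.6  -0.09  0.56] w 0.0599 q [ 16.   -1.  104.5   0.2  76.4   7.1]
[-0.04489408  0.09195191  0.25441883]
```

View pics/d3.png

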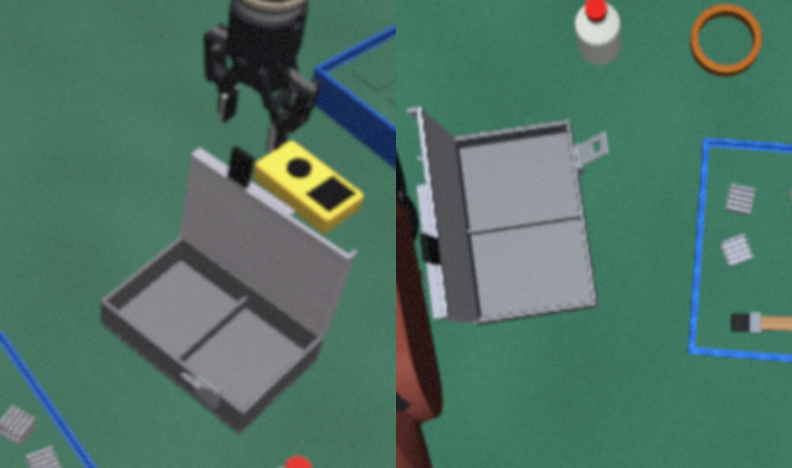

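The flap is up and stays there; the tab is at (238,165) in the left panel. Now I'll measure the parts and check the case frame.

```bash
python3 - <<'E'
from h import *
a=snap('top');b=snap('scene')
pts=[C(sx*.115,sy*.075,.05) for sx in(-1,1) for sy in(-1,1)]+[C(0,-.07,.027),C(0,.07,.027),C(.065,-.08,.059)]
for s,n in((a,'t'),(b,'s')):
    im=cv2.resize(s['frame'],None,fx=3,fy=3,interpolation=cv2.INTER_CUBIC)
    for q in proj(s,pts): cv2.circle(im,tuple(int(v) for v in (q+.5)*3),2,(0,0,255),-1)
    q=(proj(s,[C(0,0,.05)])[0]*3).astype(int); v=im[q[1]-200:q[1]+200,q[0]-200:q[0]+200]
    globals()['o'+n]=v
cv2.imwrite('pics/e1.png',np.hstack([ot,os]))
# part crops 6x: top crop 370..455 x 195..255 ; scene 190..300, 280..355
A=cv2.resize(a['frame'][195:257,365:460],None,fx=8,fy=8,interpolation=cv2.INTER_CUBIC)
B=cv2.resize(b['frame'][280:357,192:302],None,fx=7,fy=7,interpolation=cv2.INTER_CUBIC)
cv2.imwrite('pics/e2.png',A);cv2.imwrite('pics/e3.png',B)
E
```

```text
(no output)
```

View pics/e1.png

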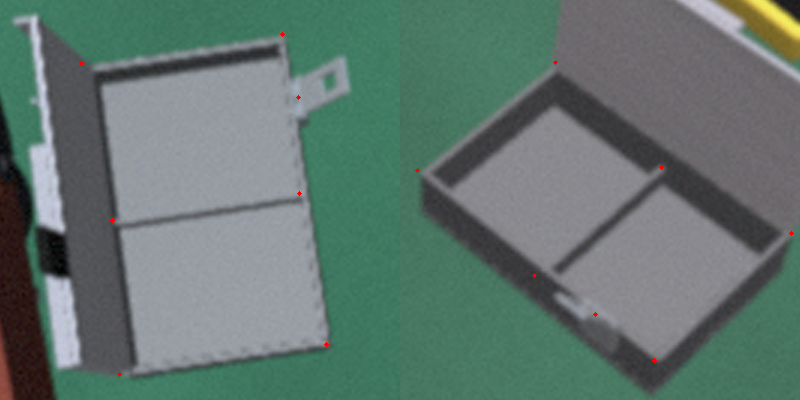

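View pics/e2.png

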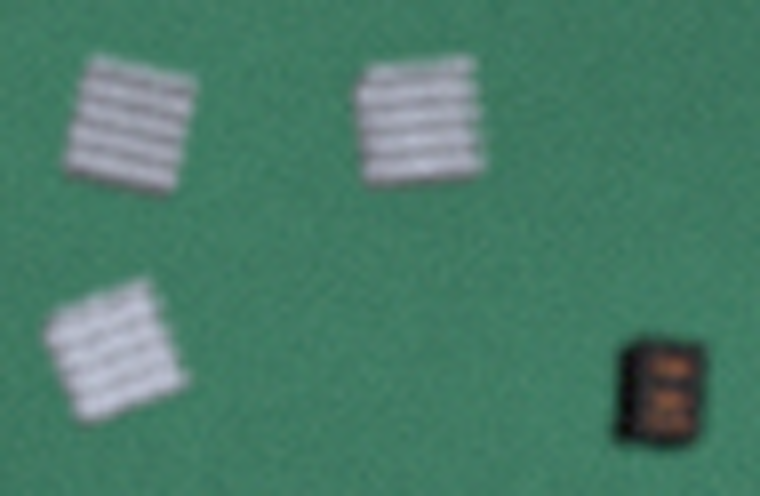

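View pics/e3.png

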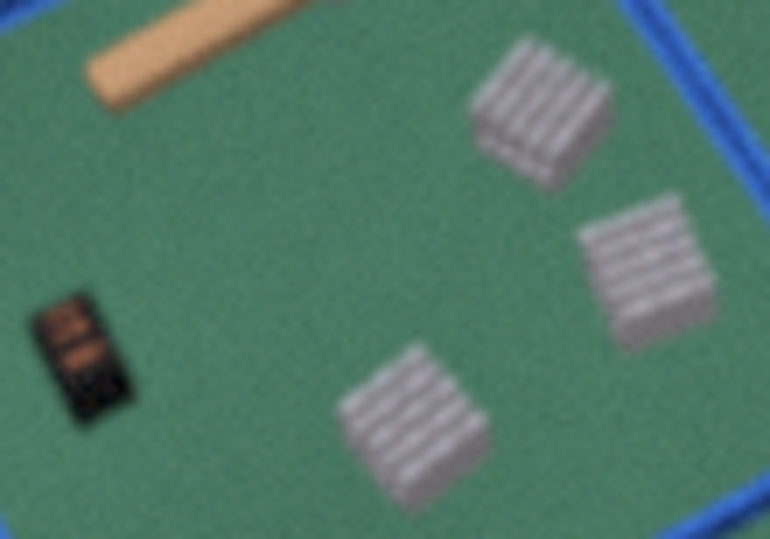

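```bash
python3 - <<'E'
from h import *
a=snap('top');b=snap('scene')
ft=lambda p:((p[0]+.5)/8-.5+365,(p[1]+.5)/8-.5+195)
fs=lambda p:((p[0]+.5)/7-.5+192,(p[1]+.5)/7-.5+280)
for n,u,v in(('A',(134,120),(648,259)),('B',(422,120),(414,413)),('C',(117,347),(541,98)),('R',(674,389),(76,338))):
    p,e=tri(a,ft(u),b,fs(v));print(n,np.round(p,4),round(e,4),'onz top',np.round(onz(a,ft(u),.028),4),'onz scene',np.round(onz(b,fs(v),.028),4))
def ang(s,f,p,q,z):
    d=onz(s,f(q),z)-onz(s,f(p),z);return round(np.degrees(np.arctan2(d[1],d[0])),1),round(np.linalg.norm(d)*1000,1)
for n,l in(('A',[(95,58),(197,80),(178,185),(67,168)]),('B',[(362,75),(475,65),(485,172),(365,183)]),('C',[(45,325),(150,282),(188,380),(85,420)]),('R',[(645,340),(705,345),(700,440),(640,435)])):
    print(n,[ang(a,ft,l[i],l[(i+1)%4],.028) for i in range(4)])
for n,l in(('A',[(580,235),(678,197),(715,282),(615,325)]),('B',[(338,408),(418,345),(490,418),(408,482)]),('C',[(472,100),(530,38),(612,92),(552,160)])):
    print(n,[ang(b,fs,l[i],l[(i+1)%4],.028) for i in range(4)])
E
```

```text
A [ 0.5728 -0.1403  0.0263] 0.0046 onz top [ 0.5714 -0.1421  0.028 ] onz scene [ 0.5748 -0.1387  0.028 ]
B [ 0.5736 -0.2204  0.0247] 0.0044 onz top [ 0.572  -0.2218  0.028 ] onz scene [ 0.5763 -0.2191  0.028 ]
C [ 0.5091 -0.1356  0.0256] 0.0039 onz top [ 0.5079 -0.137   0.028 ] onz scene [ 0.5114 -0.1345  0.028 ]
R [ 0.4985 -0.2871  0.0291] 0.0054 onz top [ 0.4975 -0.2898  0.028 ] onz scene [ 0.4994 -0.2846  0.028 ]
A [(np.float64(-102.0), np.float64(28.9)), (np.float64(169.5), np.float64(30.1)), (np.float64(81.6), np.float64(31.0)), (np.float64(-14.3), np.float64(32.0))]
B [(np.float64(-84.4), np.float64(31.5)), (np.float64(-175.7), np.float64(30.2)), (np.float64(95.7), np.float64(33.4)), (np.float64(0.8), np.float64(30.4))]
C [(np.float64(-67.2), np.float64(31.5)), (np.float64(-159.3), np.float64(29.0)), (np.float64(111.7), np.float64(30.5)), (np.float64(22.5), np.float64(28.4))]
R [(np.float64(-94.4), np.float64(16.5)), (np.float64(175.7), np.float64(26.4)), (np.float64(85.7), np.float64(16.5)), (np.float64(-4.2), np.float64(26.4))]
A [(np.float64(77.9), np.float64(30.7)), (np.float64(-13.4), np.float64(30.1)), (np.float64(-100.2), np.float64(31.3)), (np.float64(165.4), np.float64(31.1))]
B [(np.float64(96.8), np.float64(28.8)), (np.float64(7.9), np.float64(31.6)), (np.float64(-84.1), np.float64(29.1)), (np.float64(-172.5), np.float64(31.1))]
C [(np.float64(107.1), np.float64(26.8)), (np.float64(17.5), np.float64(31.6)), (np.float64(-71.9), np.float64(28.4)), (np.float64(-165.4), np.float64(32.2))]
```

The case overlay fits within about 2 mm. Top-face heights come out at 25–29 mm against the expected 28, and edges at about 30 mm. The two cameras disagree by about 4 mm, so I'll use the midpoints. Next I pick sink A.

```bash
python3 -c "
from h import *
plan(([.573,-.1403,.2],77),([.573,-.1403,.1],77))"
```

```text
t 7.47 tcp [0.4812 0.2116 0.2535] rpy [179.92  -0.18  98.82] F [ 0.59 -0.18 -0.36] w 0.0599 q [ 16.   -0.9 104.5   0.2  76.3   7.1]
[-362, 37, 52] turn 21.8
[-362, 37, 152] turn 21.8
```

>>> move_arm([
  [[-20, 2, 0, 0], [-60, 6, 5, 0], [-105, 11, 15, 4], [-150, 15, 30, 8], [-195, 20, 40, 12], [-240, 25, 50, 16], [-285, 29, 60, 21.8], [-325, 33, 80, 21.8], [-350, 36, 110, 21.8], [-362, 37, 135, 21.8], [-362, 37, 152, 21.8], [-362, 37, 152, 21.8]],
], fingers=46)

```text
time_s: 8.98
ee_pos: [0.5713, -0.1387, 0.0978]
orientation: [-179.7, -0.3, 77.0]
ft_force: [-0.1, -0.4, 0.1]
grip_width: 0.0462
```

```bash
python3 -c "
from h import *
plan(([.573,-.1403,.007],77))
b=snap('scene');cv2.imwrite('pics/f1.png',cv2.resize(b['frame'][220:400,150:400],None,fx=3,fy=3))"
```

```text
t 8.97 tcp [ 0.5713 -0.1387  0.0978] rpy [-179.7    -0.26   77.02] F [-0.1  -0.4   0.15] w 0.0462 q [-20.6  16.6 102.8   0.2  60.9  -7.7]
[-2, 3, 91] turn 0.0
```

View pics/f1.png

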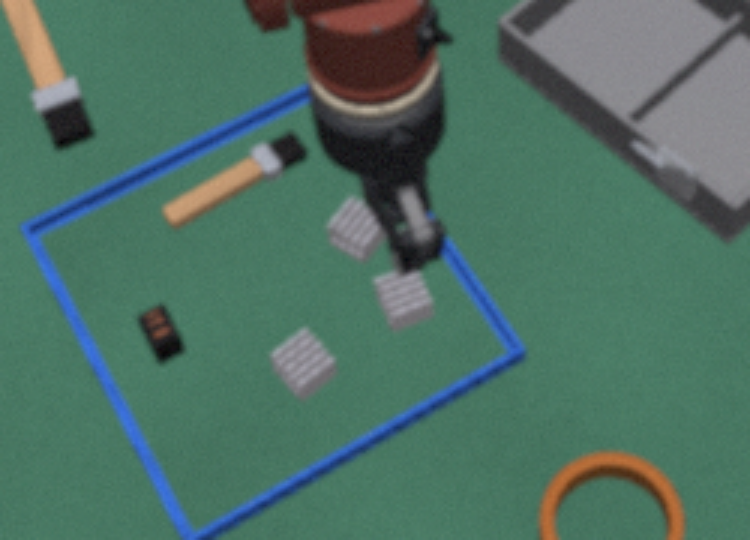

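>>> move_arm([
  [[-1, 2, 25, 0], [-1, 2, 50, 0], [-1, 2, 70, 0], [-1, 2, 83, 0], [-1, 2, 91, 0], [-1, 2, 91, 0]],
])

```text
time_s: 9.78
ee_pos: [0.574, -0.1399, 0.0081]
orientation: [-179.8, -0.2, 77.0]
ft_force: [-0.2, -0.6, 0.8]
grip_width: 0.046
```

>>> move_arm([
  [[0, 0, 0, 0], [0, 0, 0, 0], [0, 0, 0, 0], [0, 0, 0, 0], [0, 0, -10, 0], [0, 0, -30, 0], [0, 0, -60, 0], [0, 0, -100, 0], [0, 0, -143, 0]],
], fingers=15, newtons=40)

```text
time_s: 10.9
ee_pos: [0.5738, -0.1404, 0.1531]
orientation: [-179.8, -0.2, 77.0]
ft_force: [0.4, -0.8, -1.1]
grip_width: 0.0293
```

```bash
python3 -c "
from h import *
plan((C(-.058,-.048,.15),98.73),(C(-.058,-.048,.01),98.73))
b=snap('scene');a=snap('top')
cv2.imwrite('pics/f2.png',np.hstack([cv2.resize(b['frame'][160:400,150:400],None,fx=1.6,fy=1.6),cv2.resize(a['frame'][160:400,230:480],None,fx=1.6,fy=1.6)]))"
```

```text
t 10.9 tcp [ 0.5738 -0.1404  0.1531] rpy [-179.82   -0.24   77.05] F [ 0.44 -0.82 -1.14] w 0.0293 q [-20.7  12.9 100.8   0.2  66.6  -7.8]
[187, -130, 4] turn -21.7
[187, -129, 144] turn -21.7
```

View pics/f2.png

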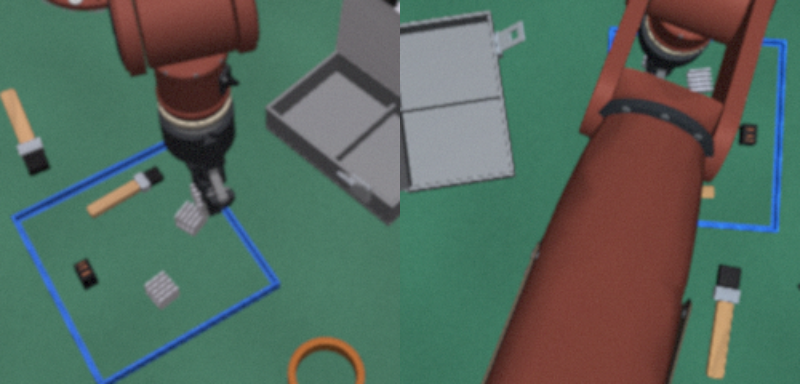

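Sink A is held: the opening reads 29 mm and its spot in the tray is empty. Carrying it to the near bay.

>>> move_arm([
  [[20, -14, 0, 0], [55, -38, 2, -5], [90, -62, 4, -10], [125, -86, 4, -16], [155, -108, 4, -21.7], [178, -124, 4, -21.7], [187, -130, 4, -21.7], [187, -130, 4, -21.7]],
])

```text
time_s: 12.0
ee_pos: [0.493, 0.0698, 0.1536]
orientation: [179.5, 0.1, 98.8]
ft_force: [0.1, -0.5, -0.3]
grip_width: 0.0293
```

```bash
python3 -c "
from h import *
plan((C(-.058,-.048,.15),98.73),(C(-.058,-.048,.01),98.73))"
```

```text
t 12.0 tcp [0.493  0.0698 0.1536] rpy [1.7946e+02 1.0000e-01 9.8850e+01] F [ 0.05 -0.54 -0.26] w 0.0293 q [ -0.    1.3 113.6  -0.   64.5  -8.9]
[2, -3, 4] turn 0.1
[2, -5, 144] turn 0.1
```

>>> move_arm([
  [[1, -2, 30, 0], [1, -2, 60, 0], [1, -2, 90, 0], [1, -2, 115, 0], [1, -2, 130, 0], [1, -2, 138, 0], [1, -2, 143, 0], [1, -2, 143, 0]],
])

```text
time_s: 13.0
ee_pos: [0.4927, 0.0704, 0.0109]
orientation: [179.4, 0.1, 98.8]
ft_force: [0.1, -0.3, 0.1]
grip_width: 0.0289
```

```bash
python3 -c "
from h import *
s=st();print(inv(s['ee_pos']))"
```

```text
t 13.0 tcp [0.4927 0.0704 0.0109] rpy [1.7943e+02 1.1000e-01 9.8850e+01] F [ 0.15 -0.26  0.05] w 0.0289 q [ 1.000e-01  1.480e+01  1.172e+02 -0.000e+00  4.750e+01 -8.800e+00]
[-0.05505898 -0.04932821  0.01090267]
```

>>> move_arm([
  [[0, 0, 1, 0], [0, 0, 1, 0], [0, 0, 1, 0], [0, 0, -10, 0], [0, 0, -40, 0], [0, 0, -80, 0], [0, 0, -125, 0], [0, 0, -145, 0]],
], fingers=46)

```text
time_s: 14.0
ee_pos: [0.4932, 0.0705, 0.1601]
orientation: [179.1, 0.2, 98.9]
ft_force: [-0.4, 0.4, 0.0]
grip_width: 0.046
```

```bash
python3 -c "
from h import *
plan(([.5736,-.2204,.11],95),([.5736,-.2204,.007],95))
b=snap('scene');a=snap('top')
cv2.imwrite('pics/f3.png',np.hstack([cv2.resize(b['frame'][160:400,150:450],None,fx=1.5,fy=1.5),cv2.resize(a['frame'][160:400,230:460],None,fx=1.5,fy=1.5)]))"
```

```text
t 14.0 tcp [0.4932 0.0705 0.1601] rpy [1.7906e+02 1.6000e-01 9.8850e+01] F [-0.39  0.41  0.01] w 0.046 q [ 1.000e-01  6.000e-01  1.136e+02 -0.000e+00  6.490e+01 -8.800e+00]
[-300, 34, 51] turn 3.9
[-299, 32, 154] turn 3.9
```

View pics/f3.png

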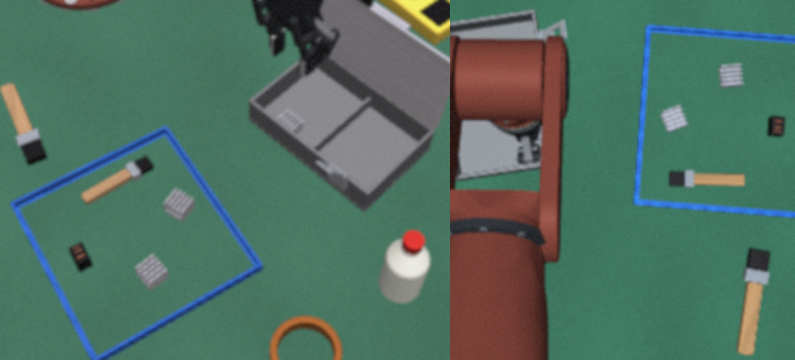

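Sink A is on the near-bay floor at (290,122) in the left panel. Next is sink B.

>>> move_arm([
  [[-30, 3, 0, 0], [-75, 8, 0, 0], [-120, 13, 5, 2], [-165, 18, 10, 3.9], [-210, 24, 20, 3.9], [-250, 28, 30, 3.9], [-285, 32, 45, 3.9], [-300, 34, 70, 3.9], [-300, 34, 100, 3.9], [-299, 33, 130, 3.9], [-299, 33, 145, 3.9], [-299, 33, 153, 3.9]],
], fingers=50)

```text
time_s: 15.6
ee_pos: [0.5745, -0.2194, 0.0072]
orientation: [179.1, 0.0, 95.0]
ft_force: [-0.0, -0.5, 0.2]
grip_width: 0.0502
```

```bash
python3 -c "
from h import *
plan(([.5736,-.2204,.007],95))
b=snap('scene');cv2.imwrite('pics/f4.png',cv2.resize(b['frame'][220:400,150:400],None,fx=3,fy=3))"
```

```text
t 15.6 tcp [ 0.5745 -0.2194  0.0072] rpy [1.7906e+02 4.0000e-02 9.4960e+01] F [-0.02 -0.51  0.17] w 0.0502 q [-27.7  26.5 101.2   0.6  51.5 -33. ]
[-1, -1, 0] turn -0.0
```

View pics/f4.png

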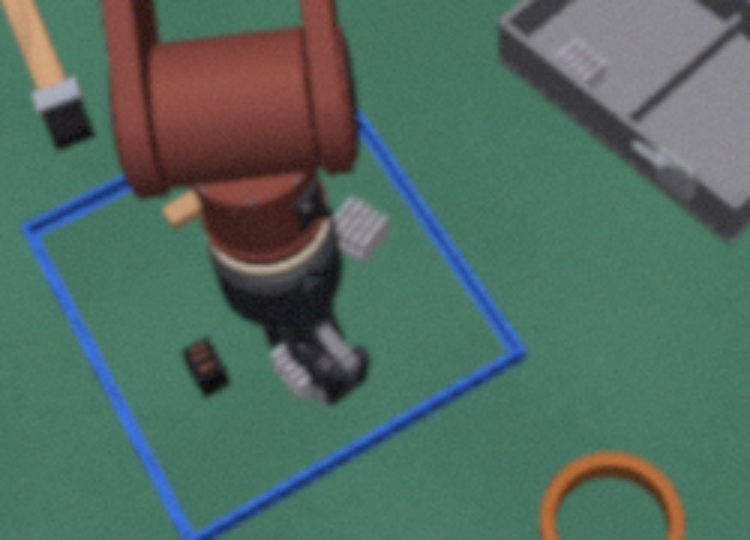

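The relay was knocked from about (160,335) to (205,368), so I'll re-measure it. Closing on B.

>>> move_arm([
  [[0, 0, 0, 0], [0, 0, 0, 0], [0, 0, 0, 0], [0, 0, 0, 0], [0, 0, -10, 0], [0, 0, -30, 0], [0, 0, -60, 0], [0, 0, -100, 0], [0, 0, -143, 0]],
], fingers=15)

```text
time_s: 16.77
ee_pos: [0.5719, -0.2194, 0.1521]
orientation: [179.0, 0.1, 95.0]
ft_force: [0.2, -0.3, -1.1]
grip_width: 0.0295
```

```bash
python3 -c "
from h import *
plan((C(-.056,-.011,.15),98.73),(C(-.056,-.011,.01),98.73))
b=snap('scene');cv2.imwrite('pics/f5.png',cv2.resize(b['frame'][220:400,150:400],None,fx=3,fy=3))"
```

```text
t 16.77 tcp [ 0.5719 -0.2194  0.1521] rpy [1.7904e+02 5.0000e-02 9.4960e+01] F [ 0.25 -0.33 -1.08] w 0.0295 q [-27.8  14.8  98.5   0.5  65.8 -33. ]
[334, -57, 1] turn -3.8
[334, -60, 141] turn -3.8
```

View pics/f5.png

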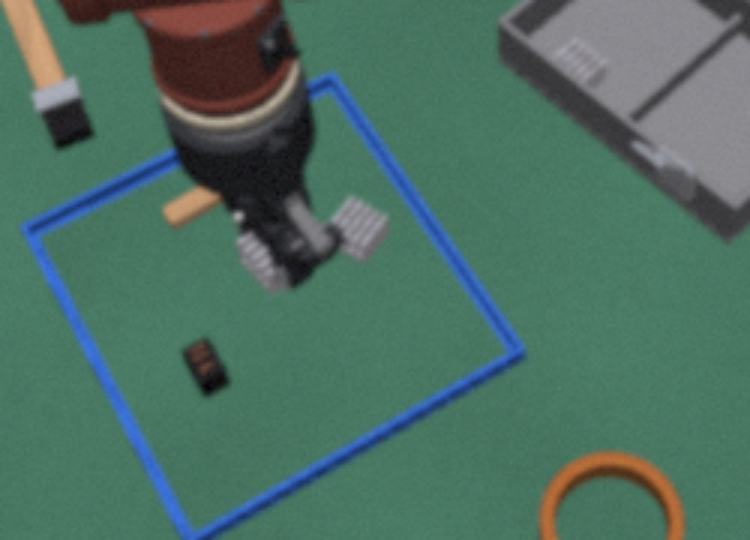

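>>> move_arm([
  [[30, -5, 0, 0], [80, -14, 0, 0], [130, -22, 0, -2], [180, -31, 0, -3.8], [230, -39, 0, -3.8], [280, -48, 0, -3.8], [315, -54, 0, -3.8], [334, -57, 5, -3.8], [334, -58, 40, -3.8], [334, -58, 80, -3.8], [334, -59, 105, -3.8], [334, -59, 115, -3.8]],
])

```text
time_s: 18.32
ee_pos: [0.4905, 0.1055, 0.0402]
orientation: [178.6, 0.5, 98.8]
ft_force: [-1.7, 0.2, -0.9]
grip_width: 0.0293
```

```bash
python3 -c "
from h import *
s=st();print(inv(s['ee_pos']))
plan((C(-.056,-.011,.01),98.73))"
```

```text
t 18.32 tcp [0.4905 0.1055 0.0402] rpy [178.61   0.52  98.77] F [-1.73  0.23 -0.93] w 0.0293 q [  4.4  11.6 116.9  -0.5  50.1  -4.1]
[-0.05185966 -0.01427135  0.04017682]
t 18.32 tcp [0.4905 0.1055 0.0402] rpy [178.61   0.52  98.77] F [-1.73  0.23 -0.93] w 0.0293 q [  4.4  11.6 116.9  -0.5  50.1  -4.1]
[4, -5, 30] turn 0.0
```

>>> move_arm([
  [[2, -2, 5, 0], [3, -4, 15, 0], [4, -5, 24, 0], [4, -5, 29, 0], [4, -5, 29, 0], [4, -5, 29, 0]],
])

```text
time_s: 19.08
ee_pos: [0.4861, 0.1086, 0.0112]
orientation: [178.6, 0.5, 98.8]
ft_force: [0.6, -0.2, -0.6]
grip_width: 0.0293
```

>>> move_arm([
  [[0, 0, 0, 0], [0, 0, 0, 0], [0, 0, 0, 0], [0, 0, -10, 0], [0, 0, -40, 0], [0, 0, -80, 0], [0, 0, -125, 0], [0, 0, -145, 0], [0, 0, -145, 0]],
], fingers=46)

```text
time_s: 20.2
ee_pos: [0.4842, 0.1095, 0.1591]
orientation: [178.2, 0.5, 98.8]
ft_force: [0.2, -0.1, -0.0]
grip_width: 0.0459
```

```bash
python3 -c "
from h import *
plan(([.5091,-.1356,.11],110),([.5091,-.1356,.007],110))
b=snap('scene');a=snap('top')
cv2.imwrite('pics/f6.png',np.hstack([cv2.resize(b['frame'][160:400,150:450],None,fx=1.5,fy=1.5),cv2.resize(a['frame'][160:400,230:460],None,fx=1.5,fy=1.5)]))
cv2.imwrite('pics/g1.png',cv2.resize(a['frame'][195:257,365:460],None,fx=8,fy=8,interpolation=cv2.INTER_CUBIC))
cv2.imwrite('pics/g2.png',cv2.resize(b['frame'][280:357,192:302],None,fx=7,fy=7,interpolation=cv2.INTER_CUBIC))"
```

```text
t 20.2 tcp [0.4842 0.1095 0.1591] rpy [178.23   0.54  98.77] F [ 0.19 -0.06 -0.03] w 0.0459 q [ 4.900e+00 -1.000e-01  1.144e+02 -5.000e-01  6.390e+01 -3.700e+00]
[-246, -14, 51] turn -11.2
[-245, -18, 154] turn -11.2
```

View pics/f6.png

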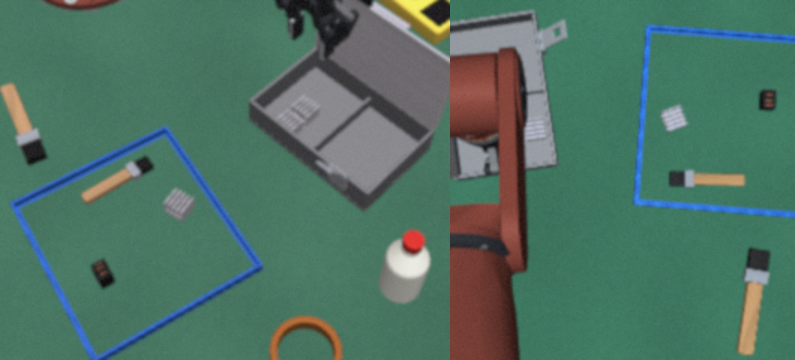

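View pics/g1.png

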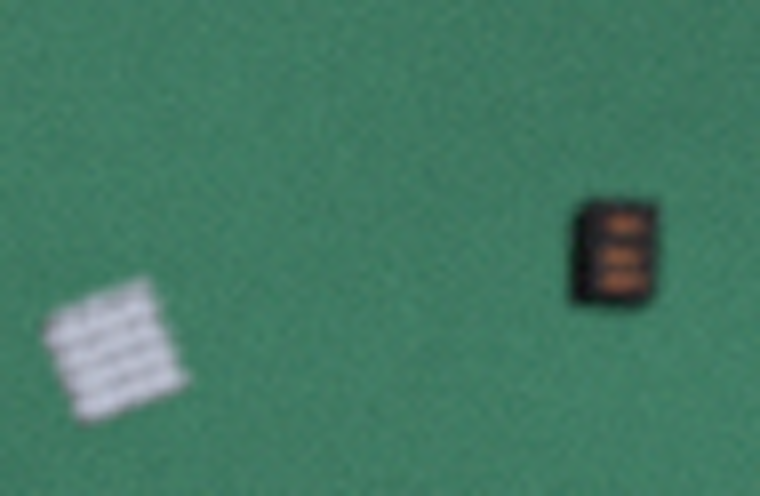

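View pics/g2.png

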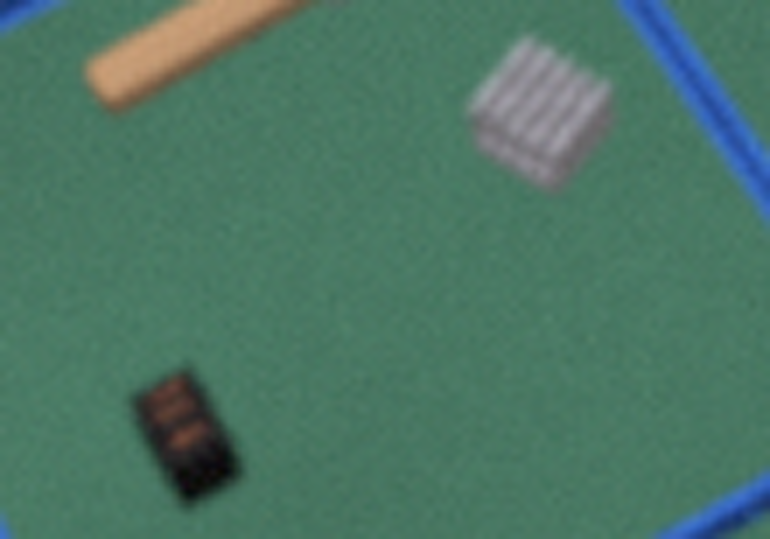

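```bash
python3 - <<'E'
from h import *
st()
a=snap('top');b=snap('scene');st()
ft=lambda p:((p[0]+.5)/8-.5+365,(p[1]+.5)/8-.5+195)
fs=lambda p:((p[0]+.5)/7-.5+192,(p[1]+.5)/7-.5+280)
p,e=tri(a,ft((626,250)),b,fs((183,415)));print(np.round(p,4),e)
E
```

```text
t 20.3 tcp [0.4818 0.1093 0.1558] rpy [178.61   0.52  98.77] F [ 0.62  0.7  -0.87] w 0.0463 q [ 4.900e+00  1.000e-01  1.146e+02 -5.000e-01  6.390e+01 -3.700e+00]
t 20.4 tcp [0.481  0.1092 0.1546] rpy [178.75   0.51  98.77] F [-0.25  0.2  -0.62] w 0.0457 q [  4.9   0.2 114.7  -0.5  63.9  -3.7]
[ 0.5372 -0.2746  0.0288] 0.0059226649053144165
```

Part of that tilt was lag: it settles to 178.8 after a pause, so I'll end calls with settle rows. The relay is now at (0.537,-0.275). Next is sink C.

```bash
python3 -c "
from h import *
plan(([.5091,-.1356,.14],110),([.5091,-.1356,.007],110))"
```

```text
t 20.4 tcp [0.481  0.1092 0.1546] rpy [178.75   0.51  98.77] F [-0.25  0.2  -0.62] w 0.0457 q [  4.9   0.2 114.7  -0.5  63.9  -3.7]
[-246, -10, 17] turn -11.2
[-245, -13, 150] turn -11.2
```

>>> move_arm([
  [[-30, -1, 0, 0], [-80, -3, 0, -4], [-130, -5, 5, -8], [-180, -7, 10, -11.2], [-225, -9, 15, -11.2], [-246, -10, 30, -11.2], [-246, -10, 65, -11.2], [-246, -11, 100, -11.2], [-245, -12, 130, -11.2], [-245, -13, 145, -11.2], [-245, -13, 149, -11.2], [-245, -13, 149, -11.2]],
], fingers=50)

```text
time_s: 21.9
ee_pos: [0.5094, -0.1357, 0.0079]
orientation: [178.8, 0.8, 110.0]
ft_force: [-0.3, -0.4, 0.3]
grip_width: 0.0502
```

```bash
python3 -c "
from h import *
plan(([.5091,-.1356,.007],110))
b=snap('scene');cv2.imwrite('pics/f7.png',cv2.resize(b['frame'][220:400,150:400],None,fx=3,fy=3))"
```

```text
t 21.9 tcp [ 0.5094 -0.1357  0.0079] rpy [178.84   0.77 109.98] F [-0.3  -0.41  0.29] w 0.0502 q [-22.7  17.6 113.8   0.3  47.2 -42.9]
[0, 0, 1] turn -0.0
```

View pics/f7.png

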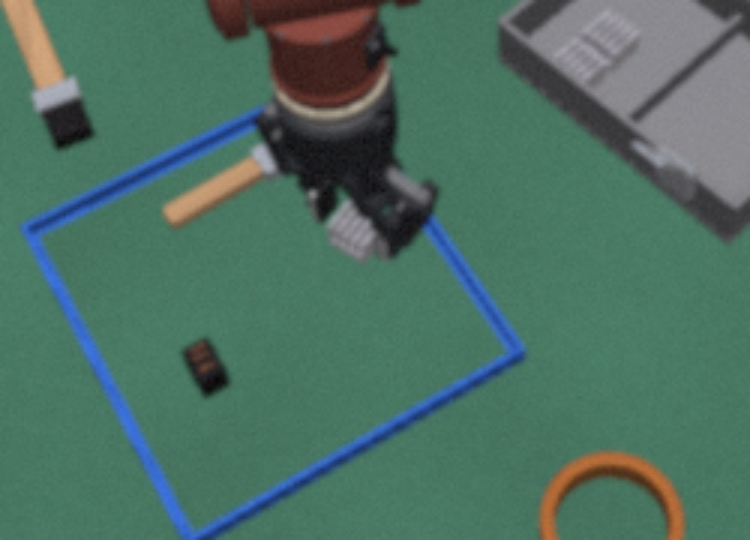

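>>> move_arm([
  [[0, 0, 0, 0], [0, 0, 0, 0], [0, 0, 0, 0], [0, 0, 0, 0], [0, 0, -10, 0], [0, 0, -30, 0], [0, 0, -60, 0], [0, 0, -100, 0], [0, 0, -143, 0], [0, 0, -143, 0], [0, 0, -143, 0]],
], fingers=15)

```text
time_s: 23.32
ee_pos: [0.5056, -0.1348, 0.1509]
orientation: [178.8, 0.8, 110.0]
ft_force: [-0.7, 0.3, -0.7]
grip_width: 0.0292
```

```bash
python3 -c "
from h import *
plan((C(-.056,.026,.15),98.73),(C(-.056,.026,.01),98.73))
b=snap('scene');a=snap('top');cv2.imwrite('pics/f8.png',np.hstack([cv2.resize(b['frame'][220:400,150:350],None,fx=2,fy=2),cv2.resize(a['frame'][140:320,210:410],None,fx=2,fy=2)]))"
```

```text
t 23.32 tcp [ 0.5056 -0.1348  0.1509] rpy [178.84   0.77 109.98] F [-0.73  0.29 -0.71] w 0.0292 q [-22.7   4.1 111.1   0.2  63.5 -42.8]
[271, 72, -1] turn 11.2
[273, 69, 139] turn 11.2
```

View pics/f8.png

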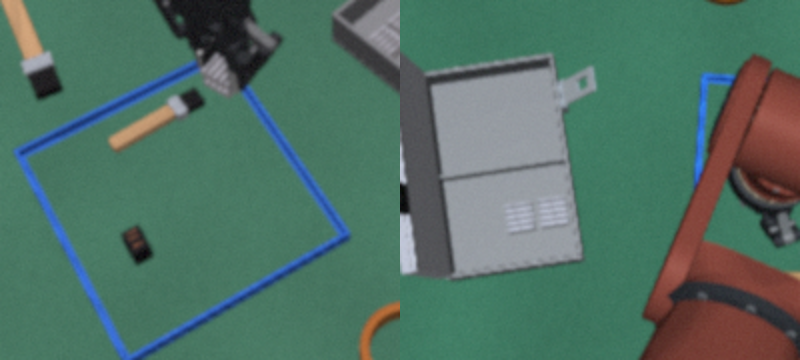

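C is held, and A and B sit side by side at (520,217) and (553,213) in the right panel. Placing C beside them.

>>> move_arm([
  [[30, 8, 0, 0], [80, 21, 0, 4], [130, 35, 0, 8], [180, 48, 0, 11.2], [225, 60, 0, 11.2], [258, 69, 0, 11.2], [271, 72, 3, 11.2], [271, 72, 30, 11.2], [272, 71, 65, 11.2], [272, 71, 95, 11.2], [272, 71, 105, 11.2], [272, 71, 105, 11.2]],
])

```text
time_s: 24.92
ee_pos: [0.48, 0.1443, 0.0417]
orientation: [179.0, 0.5, 98.7]
ft_force: [0.8, -0.1, 0.2]
grip_width: 0.0294
```

```bash
python3 -c "
from h import *
s=st();print(inv(s['ee_pos']))
plan((C(-.056,.026,.01),98.73))"
```

```text
t 24.93 tcp [0.48   0.1443 0.0417] rpy [178.99   0.46  98.74] F [ 0.76 -0.09  0.22] w 0.0294 q [  9.   11.6 116.7  -0.6  50.7   0.6]
[-0.05633239  0.02568149  0.04168897]
t 24.93 tcp [0.48   0.1443 0.0417] rpy [178.99   0.46  98.74] F [ 0.76 -0.09  0.22] w 0.0294 q [  9.   11.6 116.7  -0.6  50.7   0.6]
[1, 0, 32] turn 0.0
```

>>> move_arm([
  [[1, 0, 12, 0], [1, 0, 24, 0], [1, 0, 31, 0], [1, 0, 31, 0], [1, 0, 31, 0]],
])

```text
time_s: 25.55
ee_pos: [0.4808, 0.1453, 0.0109]
orientation: [179.0, 0.5, 98.7]
ft_force: [0.4, -0.1, 1.9]
grip_width: 0.0293
```

>>> move_arm([
  [[0, 0, 0, 0], [0, 0, 0, 0], [0, 0, 0, 0], [0, 0, -10, 0], [0, 0, -40, 0], [0, 0, -80, 0], [0, 0, -120, 0], [0, 0, -140, 0], [0, 0, -140, 0], [0, 0, -140, 0], [0, 0, -140, 0]],
], fingers=46)

```text
time_s: 26.92
ee_pos: [0.4769, 0.1458, 0.1492]
orientation: [179.1, 0.5, 98.7]
ft_force: [-0.5, -0.5, -1.0]
grip_width: 0.046
```

```bash
python3 -c "
from h import *
plan(([.5372,-.2746,.14],86),([.5372,-.2746,.007],86))
b=snap('scene');a=snap('top');cv2.imwrite('pics/f9.png',np.hstack([cv2.resize(b['frame'][150:330,290:450],None,fx=2.5,fy=2.5),cv2.resize(a['frame'][140:320,210:370],None,fx=2.5,fy=2.5)]))"
```

```text
t 26.93 tcp [0.4769 0.1458 0.1492] rpy [179.13   0.46  98.75] F [-0.53 -0.53 -0.97] w 0.046 q [  9.2   1.5 113.9  -0.5  63.7   0.7]
[-425, -4, 13] turn 12.7
[-424, -6, 146] turn 12.7
```

View pics/f9.png

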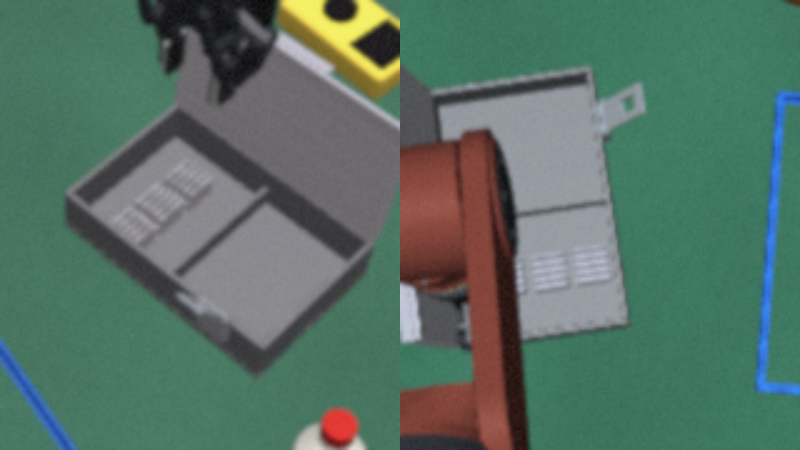

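All three sinks are on the near-bay floor. Next is the relay.

>>> move_arm([
  [[-40, 0, 0, 0], [-90, -1, 0, 4], [-140, -1, 0, 8], [-190, -2, 0, 12.7], [-240, -2, 0, 12.7], [-290, -3, 0, 12.7], [-340, -3, 5, 12.7], [-385, -4, 10, 12.7], [-415, -4, 20, 12.7], [-425, -4, 40, 12.7], [-425, -5, 60, 12.7], [-425, -5, 60, 12.7]],
], fingers=48)

```text
time_s: 28.52
ee_pos: [0.5352, -0.2723, 0.0888]
orientation: [179.4, -0.0, 86.1]
ft_force: [-0.2, -0.1, 0.3]
grip_width: 0.048
```

```bash
python3 -c "
from h import *
plan(([.5372,-.2746,.007],86))
b=snap('scene');cv2.imwrite('pics/f10.png',cv2.resize(b['frame'][220:400,150:400],None,fx=3,fy=3))"
```

```text
t 28.52 tcp [ 0.5352 -0.2723  0.0888] rpy [179.42  -0.    86.1 ] F [-0.15 -0.08  0.34] w 0.048 q [-33.8  18.2 101.9   0.3  59.4 -30.1]
[-2, 1, 82] turn 0.1
```

View pics/f10.png

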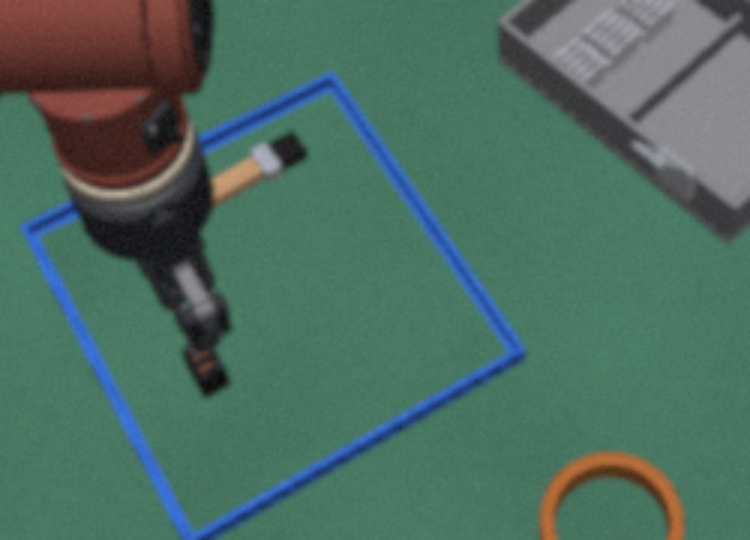

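>>> move_arm([
  [[-1, 1, 25, 0], [-1, 1, 50, 0], [-1, 1, 70, 0], [-1, 1, 81, 0], [-1, 1, 81, 0], [-1, 1, 81, 0]],
])

```text
time_s: 29.32
ee_pos: [0.5391, -0.2747, 0.0105]
orientation: [179.2, 0.1, 86.1]
ft_force: [-1.1, 0.4, -0.4]
grip_width: 0.0482
```

>>> move_arm([
  [[0, 0, 0, 0], [0, 0, 0, 0], [0, 0, 0, 0], [0, 0, 0, 0], [0, 0, -10, 0], [0, 0, -30, 0], [0, 0, -60, 0], [0, 0, -100, 0], [0, 0, -143, 0], [0, 0, -143, 0], [0, 0, -143, 0]],
], fingers=12, newtons=55)

```text
time_s: 30.7
ee_pos: [0.5367, -0.2739, 0.1537]
orientation: [179.2, 0.1, 86.1]
ft_force: [0.4, 0.7, -0.6]
grip_width: 0.0271
```

```bash
python3 -c "
from h import *
plan((C(.056,.005,.15),98.73),(C(.056,.005,.01),98.73))
b=snap('scene');cv2.imwrite('pics/f11.png',cv2.resize(b['frame'][220:400,150:400],None,fx=3,fy=3))"
```

```text
t 30.7 tcp [ 0.5367 -0.2739  0.1537] rpy [1.7918e+02 1.4000e-01 8.6130e+01] F [ 0.36  0.66 -0.64] w 0.0271 q [-33.9  13.6  99.8   0.3  65.8 -30.1]
[418, 29, 3] turn -12.6
[418, 27, 143] turn -12.6
```

View pics/f11.png

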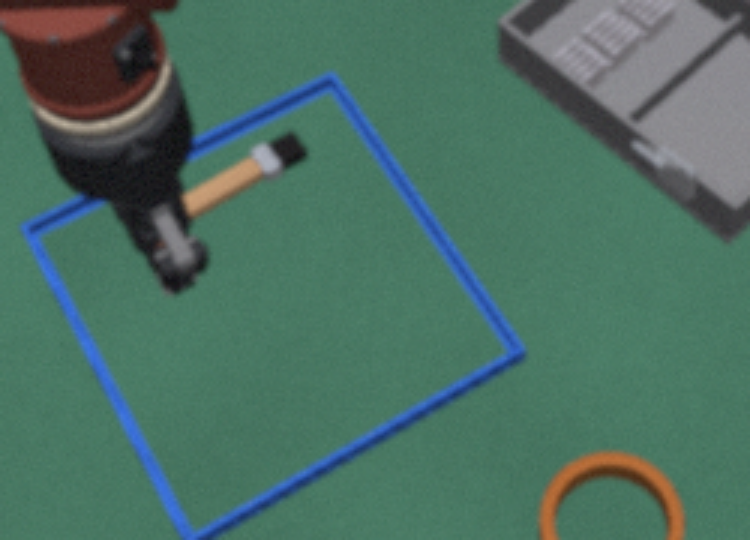

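>>> move_arm([
  [[30, 2, -5, 0], [80, 5, -15, -4], [130, 9, -20, -8], [180, 12, -20, -12.6], [230, 16, -20, -12.6], [280, 19, -20, -12.6], [330, 23, -20, -12.6], [375, 26, -15, -12.6], [405, 28, -10, -12.6], [418, 29, 0, -12.6], [418, 29, 20, -12.6], [418, 29, 20, -12.6]],
])

```text
time_s: 32.25
ee_pos: [0.5906, 0.1399, 0.1283]
orientation: [179.8, 0.3, 98.7]
ft_force: [0.5, -0.2, -0.8]
grip_width: 0.0266
```

```bash
python3 -c "
from h import *
s=st();print(inv(s['ee_pos']))
plan((C(.056,.005,.0125),98.73))
b=snap('scene');cv2.imwrite('pics/f12.png',cv2.resize(b['frame'][130:330,290:450],None,fx=3,fy=3))"
```

```text
t 32.25 tcp [0.5906 0.1399 0.1283] rpy [179.76   0.25  98.67] F [ 0.47 -0.2  -0.77] w 0.0266 q [ 6.8 16.2 99.7 -0.3 63.9 -1.7]
[0.05230534 0.00455492 0.12825124]
t 32.25 tcp [0.5906 0.1399 0.1283] rpy [179.76   0.25  98.67] F [ 0.47 -0.2  -0.77] w 0.0266 q [ 6.8 16.2 99.7 -0.3 63.9 -1.7]
[1, 3, 116] turn -0.1
```

View pics/f12.png

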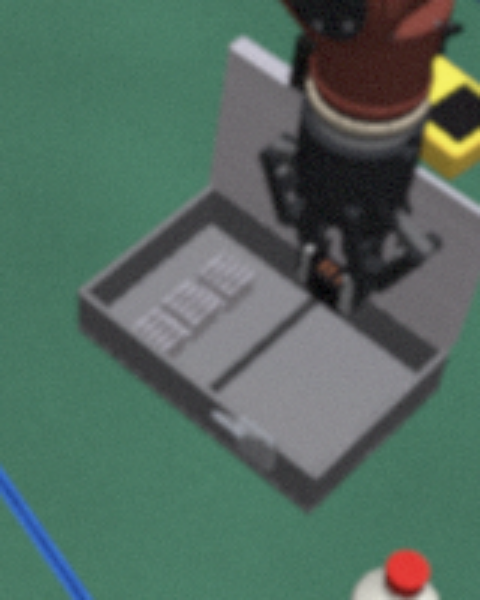

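>>> move_arm([
  [[1, 3, 25, 0], [1, 3, 55, 0], [1, 3, 85, 0], [1, 3, 105, 0], [1, 3, 112, 0], [1, 3, 116, 0], [1, 3, 116, 0], [1, 3, 116, 0]],
])

```text
time_s: 33.3
ee_pos: [0.5964, 0.1412, 0.0149]
orientation: [179.5, 0.3, 98.6]
ft_force: [-0.2, 0.6, -0.4]
grip_width: 0.0267
```

>>> move_arm([
  [[0, 0, 0, 0], [0, 0, 0, 0], [0, 0, 0, 0], [0, 0, -10, 0], [0, 0, -40, 0], [0, 0, -80, 0], [0, 0, -120, 0], [0, 0, -160, 0], [0, 0, -190, 0], [0, 0, -190, 0], [0, 0, -190, 0]],
], fingers=46)

```text
time_s: 34.67
ee_pos: [0.5939, 0.1417, 0.2041]
orientation: [179.6, 0.3, 98.7]
ft_force: [-0.5, -1.0, -1.0]
grip_width: 0.046
```

```bash
python3 -c "
from h import *
s=st()
b=snap('scene');a=snap('top');cv2.imwrite('pics/f13.png',np.hstack([cv2.resize(b['frame'][110:330,290:450],None,fx=2.5,fy=2.5),cv2.resize(a['frame'][120:340,210:370],None,fx=2.5,fy=2.5)]))"
```

```text
t 34.67 tcp [0.5939 0.1417 0.2041] rpy [179.56   0.25  98.65] F [-0.46 -1.01 -1.05] w 0.046 q [ 7.  11.8 96.2 -0.3 71.6 -1.6]
```

View pics/f13.png

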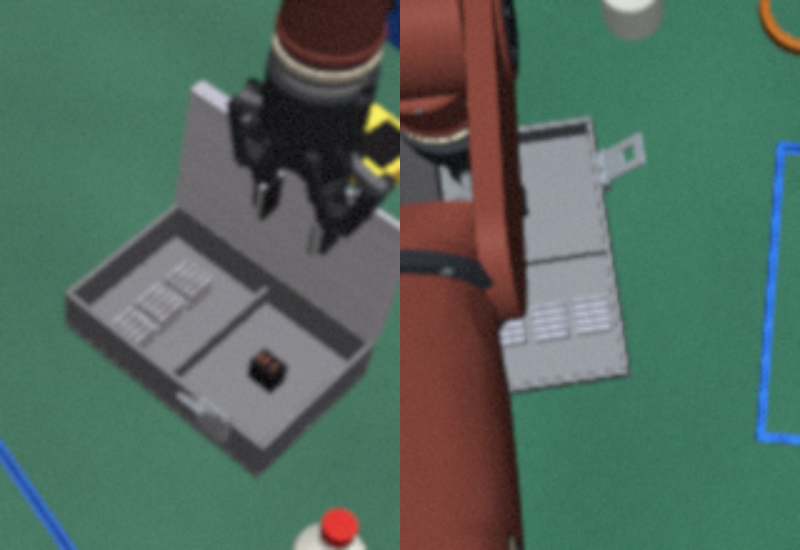

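The relay stands on the far-bay floor at (265,370). Returning to the pose where I released the tab.

```bash
python3 -c "
from h import *
plan((C(-.0445,.092,.27),98.73),(C(-.0445,.092,.21),98.73))"
```

```text
t 34.77 tcp [0.5932 0.1416 0.2028] rpy [179.7    0.25  98.65] F [ 0.3  -0.6  -0.46] w 0.046 q [ 7.  11.9 96.3 -0.3 71.6 -1.6]
[86, -99, -68] turn -0.1
[86, -100, -8] turn -0.1
```

>>> move_arm([
  [[0, 0, -25, 0], [0, 0, -55, 0], [0, 0, -70, 0], [20, -24, -70, 0], [45, -52, -70, 0], [68, -78, -70, 0], [82, -95, -70, 0], [86, -99, -70, 0], [86, -99, -70, 0], [86, -99, -70, 0]],
], fingers=60)

```text
time_s: 36.02
ee_pos: [0.4828, 0.2115, 0.2719]
orientation: [179.7, 0.3, 98.6]
ft_force: [0.4, 0.4, -0.9]
grip_width: 0.0604
```

```bash
python3 -c "
from h import *
plan((C(-.0445,.092,.21),98.73))
b=snap('scene');a=snap('top');cv2.imwrite('pics/f14.png',np.hstack([cv2.resize(b['frame'][60:280,290:450],None,fx=2.5,fy=2.5),cv2.resize(a['frame'][120:340,150:310],None,fx=2.5,fy=2.5)]))"
```

```text
t 36.02 tcp [0.4828 0.2115 0.2719] rpy [179.67   0.27  98.6 ] F [ 0.38  0.35 -0.93] w 0.0604 q [ 16.2  -1.6 103.2  -0.3  78.1   7.7]
[1, -1, 62] turn -0.1
```

View pics/f14.png

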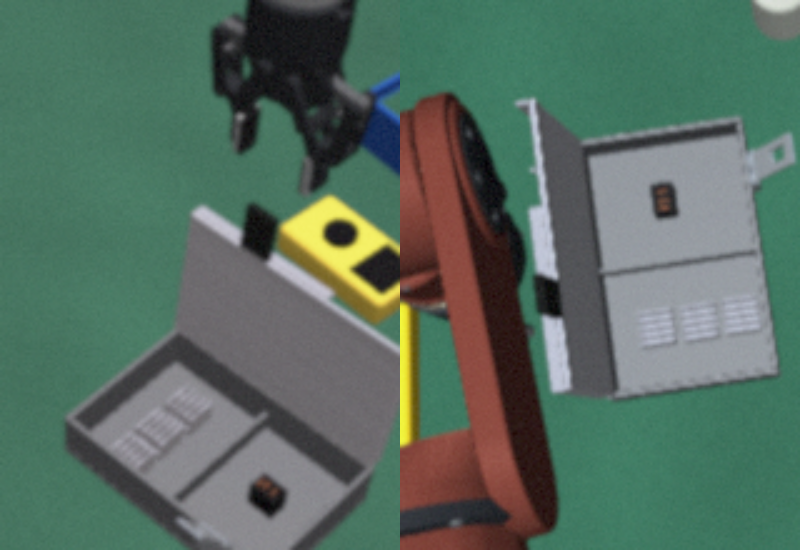

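All four parts are in view and placed. Regrasping the tab.

>>> move_arm([
  [[1, -1, 15, 0], [1, -1, 32, 0], [1, -1, 48, 0], [1, -1, 58, 0], [1, -1, 62, 0], [1, -1, 62, 0]],
])

```text
time_s: 36.88
ee_pos: [0.482, 0.2121, 0.2097]
orientation: [179.7, 0.3, 98.6]
ft_force: [-0.5, 0.5, 0.4]
grip_width: 0.0599
```

>>> move_arm([
  [[0, 0, 0, 0], [0, 0, 0, 0], [0, 0, 0, 0], [0, 0, 0, 0], [0, 0, 0, 0]],
], fingers=15, newtons=40)

```text
time_s: 37.5
ee_pos: [0.4822, 0.2122, 0.2107]
orientation: [179.7, 0.2, 98.6]
ft_force: [-1.8, -0.8, 5.7]
grip_width: 0.0289
```

```bash
python3 -c "
from h import *
s=st();p=inv(s['ee_pos']);print(p)
plan(*[(C(p[0],.07-.17*np.cos(t),.0415+.17*np.sin(t)),98.73) for t in np.linspace(1.7,.65,13)])"
```

```text
t 37.5 tcp [0.4822 0.2122 0.2107] rpy [179.66   0.25  98.6 ] F [-1.83 -0.82  5.66] w 0.0289 q [ 16.3   1.3 107.   -0.3  71.4   7.8]
[-0.04388529  0.09247616  0.21067025]
t 37.5 tcp [0.4822 0.2122 0.2107] rpy [179.66   0.25  98.6 ] F [-1.83 -0.82  5.66] w 0.0289 q [ 16.3   1.3 107.   -0.3  71.4   7.8]
[-1, 0, 1] turn -0.1
[-15, 0, -1] turn -0.1
[-30, 0, -1] turn -0.1
[-45, 0, 1] turn -0.1
[-60, 0, 4] turn -0.1
[-74, 0, 8] turn -0.1
[-88, 0, 13] turn -0.1
[-101, 0, 19] turn -0.1
[-114, 0, 27] turn -0.1
[-126, 0, 35] turn -0.1
[-138, 0, 45] turn -0.1
[-148, 0, 56] turn -0.1
[-158, 0, 67] turn -0.1
```

>>> move_arm([
  [[-7, 0, 0, 0], [-15, 0, -1, 0], [-30, 0, -1, 0], [-45, 0, 1, 0], [-60, 0, 4, 0], [-74, 0, 8, 0], [-88, 0, 13, 0], [-101, 0, 19, 0], [-114, 0, 27, 0], [-126, 0, 35, 0], [-138, 0, 45, 0], [-148, 0, 56, 0]],
])

```text
time_s: 39.0
ee_pos: [0.5061, 0.0633, 0.1559]
orientation: [179.5, 0.5, 98.7]
ft_force: [2.6, -1.8, 6.4]
grip_width: 0.0293
```

```bash
python3 -c "
from h import *
s=st();p=inv(s['ee_pos']);print(p)
plan(*[(C(p[0],.07-.17*np.cos(t),.0415+.17*np.sin(t)),98.73) for t in np.linspace(.7,0,9)])"
```

```text
t 39.0 tcp [0.5061 0.0633 0.1559] rpy [179.53   0.49  98.66] F [ 2.6  -1.82  6.39] w 0.0293 q [ -0.5   2.7 111.9  -0.5  64.9  -9. ]
[-0.04284922 -0.05840529  0.15590973]
t 39.0 tcp [0.5061 0.0633 0.1559] rpy [179.53   0.49  98.66] F [ 2.6  -1.82  6.39] w 0.0293 q [ -0.5   2.7 111.9  -0.5  64.9  -9. ]
[-2, 0, 5] turn -0.1
[-11, 0, 17] turn -0.1
[-18, 0, 29] turn -0.1
[-25, 0, 43] turn -0.1
[-31, 0, 56] turn -0.1
[-35, -1, 71] turn -0.1
[-38, -1, 85] turn -0.1
[-40, -1, 100] turn -0.1
[-41, -1, 115] turn -0.1
```

>>> move_arm([
  [[-5, 0, 8, 0], [-11, 0, 17, 0], [-18, 0, 29, 0], [-25, 0, 43, 0], [-31, 0, 56, 0], [-35, 0, 71, 0], [-38, 0, 85, 0], [-40, 0, 96, 0], [-41, 0, 106, 0], [-41, 0, 113, 0], [-41, 0, 116, 0], [-41, 0, 116, 0]],
])

```text
time_s: 40.5
ee_pos: [0.5133, 0.0186, 0.0393]
orientation: [179.6, 0.8, 98.8]
ft_force: [2.9, -7.0, -0.2]
grip_width: 0.0291
```

```bash
python3 -c "
from h import *
s=st();p=inv(s['ee_pos']);print(p)
b=snap('scene');a=snap('top');cv2.imwrite('pics/f15.png',np.hstack([cv2.resize(b['frame'][150:320,290:450],None,fx=2.5,fy=2.5),cv2.resize(a['frame'][140:310,210:370],None,fx=2.5,fy=2.5)]))"
```

```text
t 40.5 tcp [0.5133 0.0186 0.0393] rpy [179.57   0.8   98.78] F [ 2.94 -6.95 -0.23] w 0.0291 q [ -5.4  13.4 114.7  -0.9  51.2 -13.6]
[-0.04248206 -0.10363313  0.03931479]
```

View pics/f15.png

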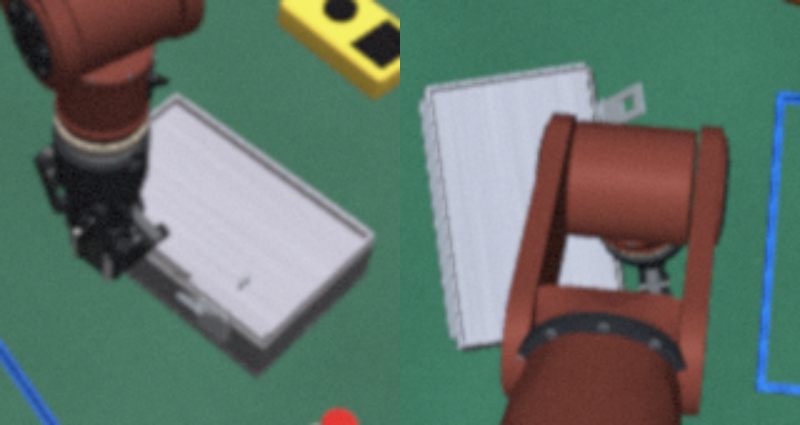

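>>> move_arm([
  [[3, 0, 2, 0], [3, 0, 5, 0], [3, 0, 5, 0], [3, 0, 5, 0]],
])

```text
time_s: 41.1
ee_pos: [0.5135, 0.0185, 0.0382]
orientation: [179.7, 1.1, 98.9]
ft_force: [-9.3, -5.0, 29.5]
grip_width: 0.0284
```

The flap is at its stop, with 29 N pushing up. I'll release, rise, and check it and the hasp.

>>> move_arm([
  [[0, 0, -4, 0], [0, 0, -4, 0], [0, 0, -4, 0], [0, 0, -4, 0], [0, 0, -30, 0], [0, 0, -70, 0], [0, 0, -115, 0], [0, 0, -155, 0], [0, 0, -160, 0], [0, 0, -160, 0]],
], fingers=60)

```text
time_s: 42.35
ee_pos: [0.5118, 0.0215, 0.1974]
orientation: [179.8, 1.1, 98.9]
ft_force: [-0.0, 0.8, -0.7]
grip_width: 0.06
```

```bash
python3 -c "
from h import *
plan((C(.065,-.15,.2),98.73),(C(.065,-.15,.085),98.73))
b=snap('scene');a=snap('top')
for n,X in(('hasp hinge',C(.065,-.08,.059)),('tip',C(.065,-.112,.108))): print(n,X)
pts=[C(sx*.114,-.07,z) for sx in(-1,1) for z in(.055,.065)]+[C(-.06,-.115,.0565),C(-.03,-.115,.0565)]
im=cv2.resize(b['frame'],None,fx=4,fy=4,interpolation=cv2.INTER_CUBIC)
for q in proj(b,pts): cv2.circle(im,tuple(int(v) for v in (q+.5)*4),2,(0,0,255),-1)
cv2.imwrite('pics/f16.png',im[720:1240,1200:1840])
cv2.imwrite('pics/f17.png',cv2.resize(a['frame'][100:310,200:360],None,fx=2.8,fy=2.8))
# bottle cap
print('bottle base est', onz(b,(418,352),0.0))"
```

```text
t 42.35 tcp [0.5118 0.0215 0.1974] rpy [179.76   1.09  98.94] F [-0.05  0.8  -0.67] w 0.06 q [ -4.9   0.2 109.6  -1.1  69.7 -13.4]
[-50, 108, -1] turn 0.2
[-48, 108, 114] turn 0.2
hasp hinge [0.61598922 0.05829243 0.059     ]
tip [0.62084612 0.02666316 0.108     ]
bottle base est [0.78506601 0.03939524 0.        ]
```

View pics/f16.png

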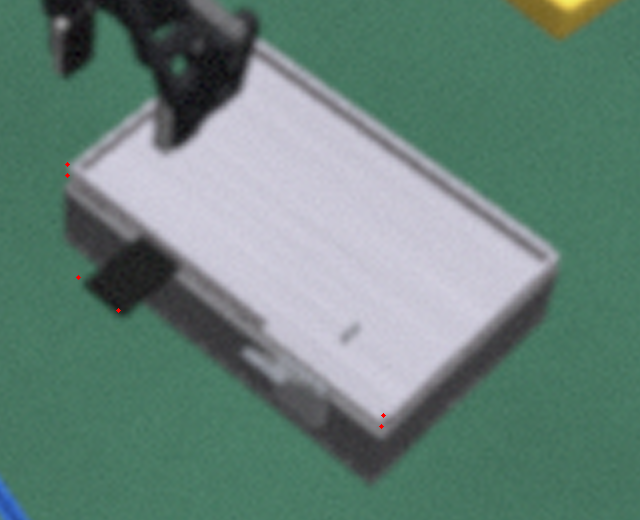

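View pics/f17.png

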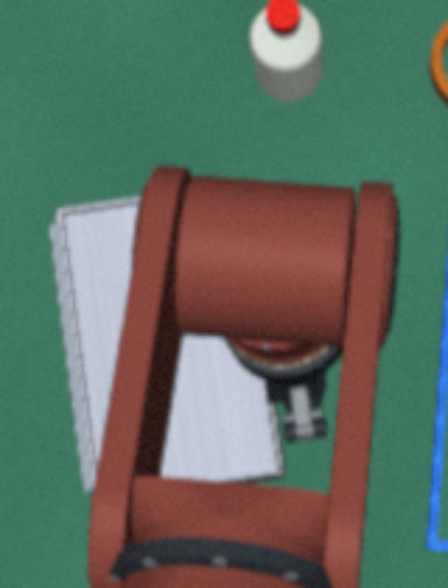

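The flap is flat; the gap along the front edge in the first picture is gone. Next I close the fingers and go to the outer side of the hasp.

>>> move_arm([
  [[-12, 20, -5, 0], [-30, 50, -5, 0], [-44, 85, -5, 0], [-50, 104, -5, 0], [-50, 108, -5, 0], [-50, 108, 20, 0], [-49, 108, 55, 0], [-48, 108, 90, 0], [-48, 108, 110, 0], [-48, 108, 114, 0], [-48, 108, 114, 0]],
], fingers=0)

```text
time_s: 43.82
ee_pos: [0.6258, -0.0111, 0.0835]
orientation: [179.9, 1.1, 98.9]
ft_force: [-0.0, 0.3, 0.5]
grip_width: -0.0001
```

```bash
python3 -c "
from h import *
s=st();print(inv(s['ee_pos']))
plan(*[(C(.065,y,z),98.73) for y,z in ((-.12,.085),(-.1,.085),(-.085,.085),(-.07,.085),(-.062,.082),(-.062,.075),(-.062,.068),(-.062,.062))])
b=snap('scene');a=snap('top');cv2.imwrite('pics/f18.png',np.hstack([cv2.resize(b['frame'][150:320,290:450],None,fx=2.5,fy=2.5),cv2.resize(a['frame'][100:270,210:370],None,fx=2.5,fy=2.5)]))"
```

```text
t 43.83 tcp [ 0.6258 -0.0111  0.0835] rpy [179.88   1.06  98.94] F [-0.02  0.34  0.51] w -0.0001 q [ -7.   21.5  98.2  -1.1  59.9 -15.3]
[ 0.06418419 -0.15012569  0.08354979]
t 43.83 tcp [ 0.6258 -0.0111  0.0835] rpy [179.88   1.06  98.94] F [-0.02  0.34  0.51] w -0.0001 q [ -7.   21.5  98.2  -1.1  59.9 -15.3]
[30, 1, -2] turn 0.2
[50, 1, -2] turn 0.2
[65, 1, -3] turn 0.2
[80, 1, -3] turn 0.2
[88, 1, 0] turn 0.2
[88, 1, 7] turn 0.2
[88, 1, 14] turn 0.2
[89, 1, 20] turn 0.2
```

View pics/f18.png

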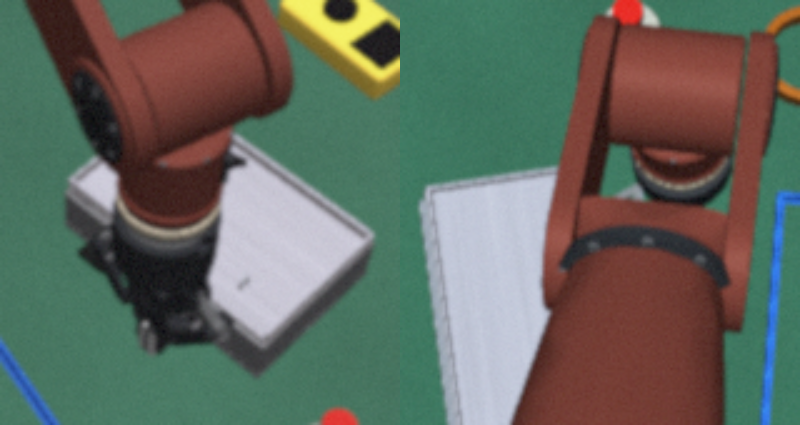

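>>> move_arm([
  [[15, 1, 0, 0], [30, 1, 0, 0], [42, 1, 0, 0], [54, 1, 0, 0], [66, 1, 0, 0], [78, 1, 0, 0], [88, 1, 0, 0], [88, 1, 6, 0], [88, 1, 12, 0], [88, 1, 17, 0], [88, 1, 20, 0], [88, 1, 20, 0]],
])

```text
time_s: 45.42
ee_pos: [0.6137, 0.0751, 0.0623]
orientation: [179.8, 1.1, 98.9]
ft_force: [0.2, -0.2, 0.1]
grip_width: 0.0001
```

```bash
python3 -c "
from h import *
s=st();print(inv(s['ee_pos']))
b=snap('scene');cv2.imwrite('pics/f19.png',cv2.resize(b['frame'][150:320,290:450],None,fx=4,fy=3.5))"
```

```text
t 45.42 tcp [0.6137 0.0751 0.0623] rpy [179.83   1.1   98.92] F [ 0.24 -0.25  0.06] w 0.0001 q [ 1.  22.4 99.7 -1.3 57.7 -7.3]
[ 0.06532054 -0.06306132  0.06233043]
```

View pics/f19.png

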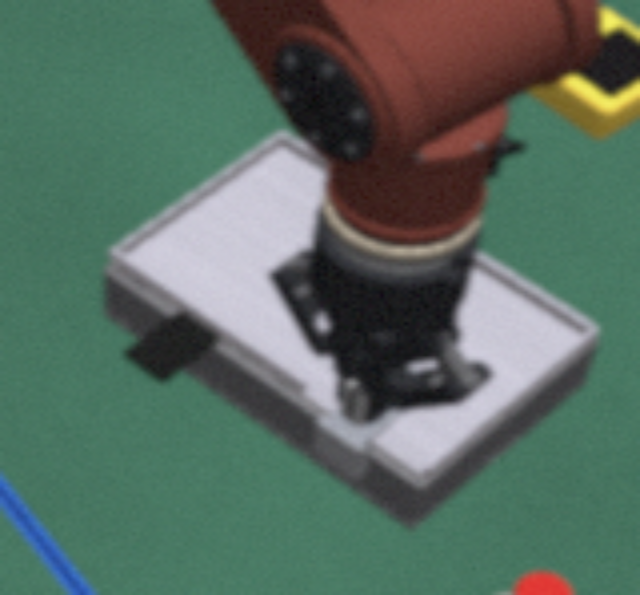

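The strap is nearly flat under the fingers. Pressing until there's contact force.

>>> move_arm([
  [[0, 0, 1.5, 0], [0, 0, 3, 0], [0, 0, 3, 0], [0, 0, 3, 0]],
])

```text
time_s: 45.98
ee_pos: [0.6141, 0.0751, 0.0606]
orientation: [179.8, 1.1, 98.9]
ft_force: [-2.2, 0.0, 5.1]
grip_width: 0.0003
```

>>> move_arm([
  [[0, 0, 2, 0], [0, 0, 4, 0], [0, 0, 4, 0], [0, 0, 4, 0]],
])

```text
time_s: 46.48
ee_pos: [0.6142, 0.0751, 0.0604]
orientation: [179.9, 1.1, 98.9]
ft_force: [-7.7, -0.3, 18.1]
grip_width: -0.0
```

At the stop. Rising to check the hasp and measure the brush.

>>> move_arm([
  [[0, 0, -5, 0], [0, 0, -40, 0], [0, 0, -90, 0], [-20, 0, -140, 0], [-70, 0, -160, 0], [-130, 0, -165, 0], [-180, 0, -165, 0], [-200, 0, -165, 0], [-200, 0, -165, 0], [-200, 0, -165, 0]],
], fingers=45)

```text
time_s: 47.72
ee_pos: [0.6441, -0.1177, 0.2286]
orientation: [179.9, 1.0, 99.0]
ft_force: [0.1, 0.0, 0.1]
grip_width: 0.045
```

```bash
python3 -c "
from h import *
st()
b=snap('scene');a=snap('top')
A=cv2.resize(b['frame'][180:300,305:450],None,fx=5,fy=5,interpolation=cv2.INTER_CUBIC)
cv2.imwrite('pics/g3.png',A)
cv2.imwrite('pics/g4.png',cv2.resize(a['frame'][250:310,350:460],None,fx=7,fy=7,interpolation=cv2.INTER_CUBIC))
cv2.imwrite('pics/g5.png',cv2.resize(b['frame'][245:315,180:280],None,fx=7,fy=7,interpolation=cv2.INTER_CUBIC))
cv2.imwrite('pics/g6.png',a['frame'])"
```

```text
t 47.73 tcp [ 0.6441 -0.1177  0.2286] rpy [179.94   1.02  99.  ] F [0.13 0.01 0.13] w 0.045 q [-16.1  15.8  88.6  -0.9  75.1 -24.8]
```

View pics/g3.png

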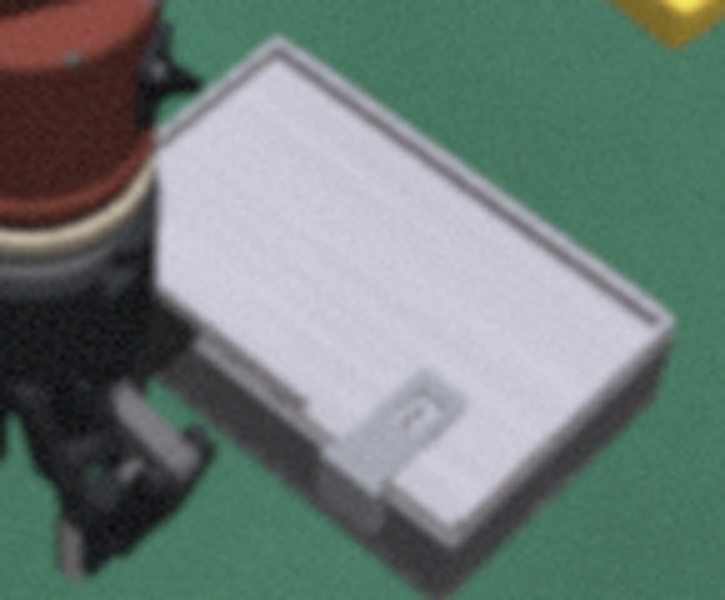

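View pics/g4.png

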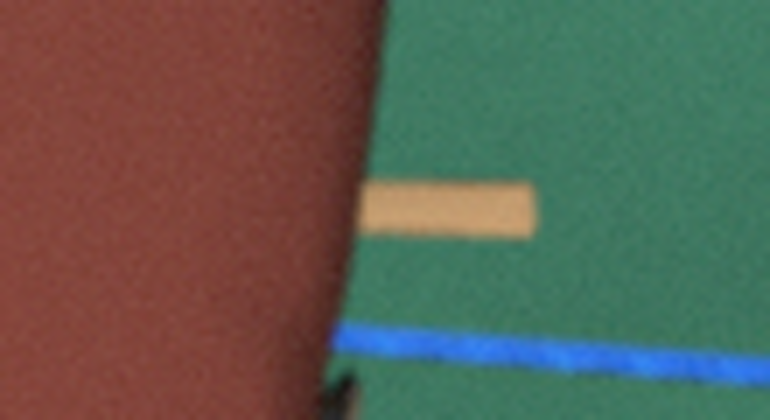

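View pics/g5.png

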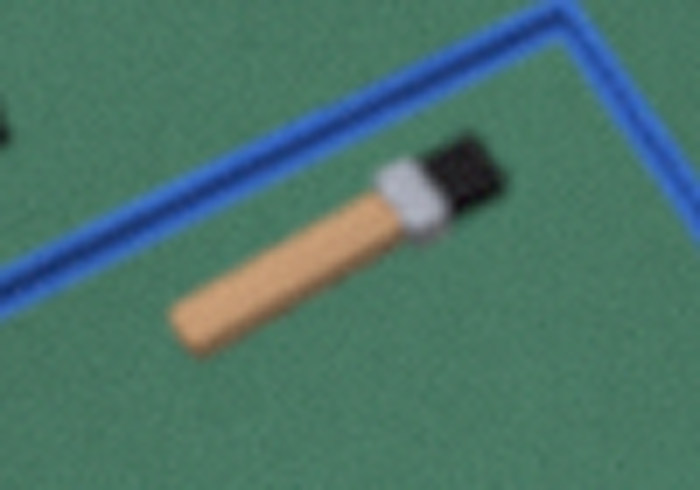

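View pics/g6.png

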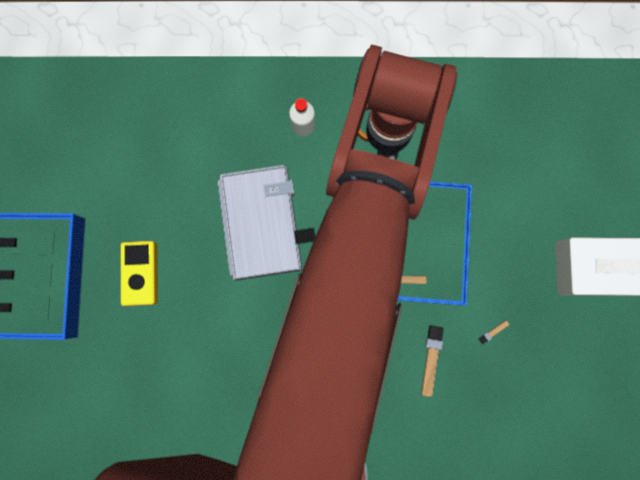

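The strap lies flat and the staple shows through its slot at (415,410). The brush hasn't moved; measuring it now.

```bash
python3 - <<'E'
from h import *
a=snap('top');b=snap('scene')
ft=lambda p:((p[0]+.5)/4.2-.5+345,(p[1]+.5)/4.2-.5+170)
fs=lambda p:((p[0]+.5)/7-.5+180,(p[1]+.5)/7-.5+245)
P=[]
for n,u,v in(('hend',(342,462),(187,330)),('junc',(200,460),(388,215)),('bend',(132,459),(485,158))):
    p,e=tri(a,ft(u),b,fs(v));P.append(p);print(n,np.round(p,4),round(e,4))
d=P[2]-P[0];print('len',np.linalg.norm(d),'ang',np.degrees(np.arctan2(d[1],d[0])),'mid',(P[0]+P[2])/2)
# tray wall (robot side) top inner edge near the brush
for u,v in(((40,520),None),((500,560),None)): print('wall',np.round(onz(a,ft(u),.016),4))
E
```

```text
hend [ 0.4194 -0.2383  0.0132] 0.007
junc [ 0.4191 -0.1658  0.0102] 0.0033
bend [ 0.4192 -0.1303  0.0103] 0.0027
len 0.10808170532804007 ang 90.09310388691767 mid [ 0.41929367 -0.18429799  0.01178432]
wall [ 0.386  -0.0826  0.016 ]
wall [ 0.3674 -0.3224  0.016 ]
```

Length is 108 mm, lying along world y at x=0.419; the wall leaves room for a 30 mm opening.

```bash
python3 -c "
from h import *
plan(([.4193,-.184,.12],90),([.4193,-.184,.007],90))"
```

```text
t 47.92 tcp [ 0.6444 -0.1177  0.2291] rpy [179.89   1.08  99.05] F [0.43 0.09 0.23] w 0.0451 q [-16.1  15.8  88.6  -1.   75.1 -24.9]
[-28, -233, 109] turn 9.1
[-26, -233, 222] turn 9.1
```

>>> move_arm([
  [[-3, -30, 10, 0], [-9, -75, 30, 4], [-14, -120, 55, 9.1], [-20, -165, 80, 9.1], [-25, -205, 100, 9.1], [-28, -228, 112, 9.1], [-28, -233, 130, 9.1], [-27, -233, 150, 9.1], [-27, -233, 160, 9.1], [-27, -233, 160, 9.1], [-27, -233, 160, 9.1]],
], fingers=32)

```text
time_s: 49.3
ee_pos: [0.4201, -0.1842, 0.0699]
orientation: [179.7, 1.1, 90.0]
ft_force: [-0.3, 0.6, -0.2]
grip_width: 0.0317
```

```bash
python3 -c "
from h import *
b=snap('scene');plan(([.4193,-.184,.007],90))
cv2.imwrite('pics/f20.png',cv2.resize(b['frame'][220:360,150:330],None,fx=4,fy=4))"
```

```text
t 49.35 tcp [ 0.4202 -0.1843  0.0701] rpy [179.64   1.1   89.97] F [-0.5  -0.47  1.05] w 0.0321 q [-32.    3.8 121.6  -0.9  53.7 -31.4]
[2, -1, 63] turn -0.0
```

View pics/f20.png

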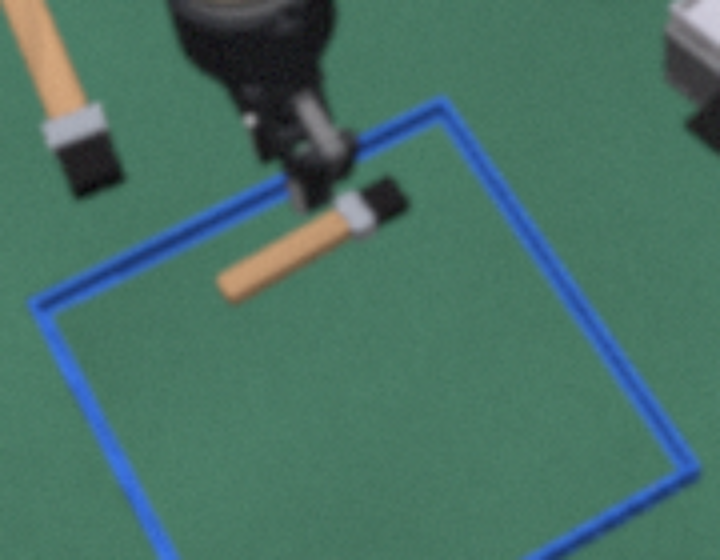

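>>> move_arm([
  [[1, -1, 20, 0], [1, -1, 40, 0], [1, -1, 55, 0], [1, -1, 63, 0], [1, -1, 63, 0], [1, -1, 63, 0]],
])

```text
time_s: 50.1
ee_pos: [0.4201, -0.1848, 0.0076]
orientation: [179.6, 1.1, 90.0]
ft_force: [0.6, -0.3, -0.5]
grip_width: 0.0321
```

>>> move_arm([
  [[0, 0, 0, 0], [0, 0, 0, 0], [0, 0, 0, 0], [0, 0, 0, 0], [0, 0, -8, 0], [0, 0, -25, 0], [0, 0, -60, 0], [0, 0, -100, 0], [0, 0, -140, 0], [0, 0, -145, 0], [0, 0, -145, 0]],
], fingers=2, newtons=60)

```text
time_s: 51.48
ee_pos: [0.4187, -0.1817, 0.1522]
orientation: [179.6, 1.1, 90.0]
ft_force: [-0.1, -0.2, -1.2]
grip_width: 0.014
```

```bash
python3 -c "
from h import *
b=snap('scene');a=snap('top')
plan((C(-.02,.018,.15),8.73),(C(-.02,.018,.06),8.73))
cv2.imwrite('pics/f21.png',cv2.resize(b['frame'][200:360,150:330],None,fx=4,fy=3.6))"
```

```text
t 51.58 tcp [ 0.4177 -0.1811  0.1507] rpy [179.76   1.03  89.98] F [-0.15 -0.08 -0.2 ] w 0.0139 q [-31.8  -4.1 119.2  -0.8  64.1 -31.4]
[323, 99, -5] turn 81.2
[325, 99, 85] turn 81.2
```

View pics/f21.png

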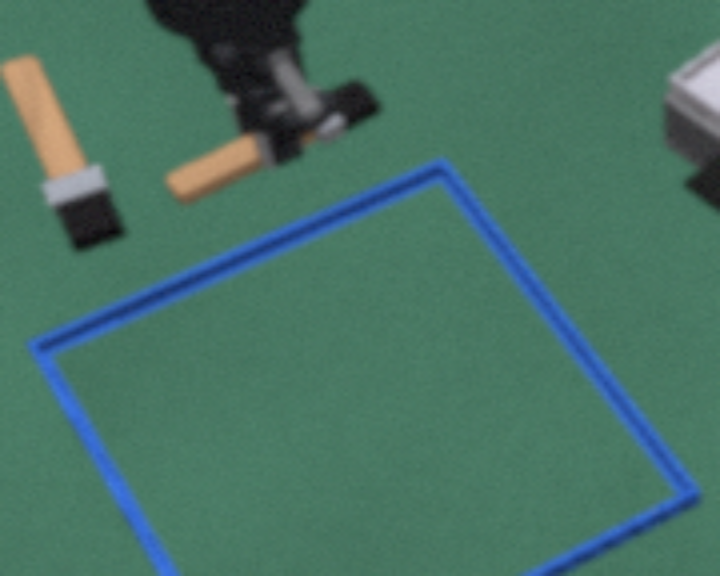

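The brush is held roughly level. Carrying it to the flap and turning it along the case's x.

>>> move_arm([
  [[20, 6, -5, 8], [60, 18, -5, 17], [100, 31, -5, 26], [140, 43, -5, 35], [180, 55, -5, 44], [220, 68, -5, 53], [260, 80, -5, 62], [295, 91, -5, 71], [316, 97, -5, 79], [323, 99, -5, 81.2], [323, 99, 0, 81.2], [323, 99, 0, 81.2]],
])

```text
time_s: 53.08
ee_pos: [0.5153, 0.1412, 0.1432]
orientation: [178.9, 0.2, 8.8]
ft_force: [-0.9, 0.0, -0.1]
grip_width: 0.0141
```

```bash
python3 -c "
from h import *
b=snap('scene');a=snap('top')
s=st();print(inv(s['ee_pos']))
plan((C(-.02,.018,.0595),8.73))
cv2.imwrite('pics/f22.png',np.hstack([cv2.resize(b['frame'][140:300,290:450],None,fx=2.5,fy=2.5),cv2.resize(a['frame'][140:300,200:360],None,fx=2.5,fy=2.5)]))"
```

```text
t 53.17 tcp [0.5162 0.1411 0.1444] rpy [1.7894e+02 3.0000e-02 8.7500e+00] F [-0.65 -0.46 -0.59] w 0.0141 q [  8.4   7.  108.7  -1.2  64.4  90.1]
[-0.02109485  0.01703073  0.14437348]
t 53.17 tcp [0.5162 0.1411 0.1444] rpy [1.7894e+02 3.0000e-02 8.7500e+00] F [-0.65 -0.46 -0.59] w 0.0141 q [  8.4   7.  108.7  -1.2  64.4  90.1]
[1, -3, 85] turn 0.0
```

View pics/f22.png

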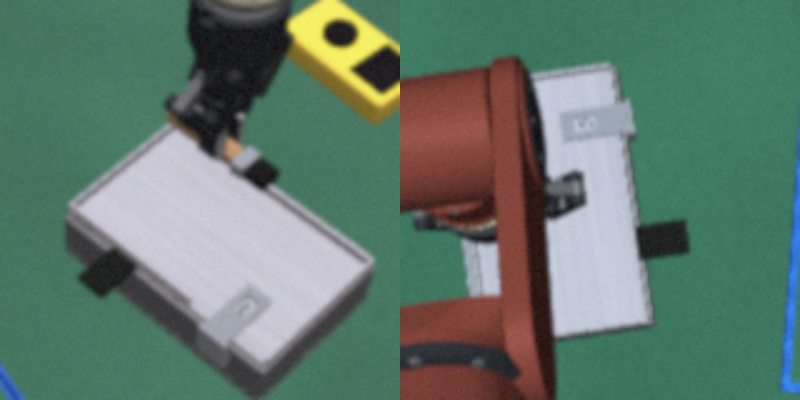

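>>> move_arm([
  [[0, -1, 20, 0], [0, -2, 45, 0], [1, -3, 65, 0], [1, -3, 77, 0], [1, -3, 83, 0], [1, -3, 83, 0], [1, -3, 83, 0]],
])

```text
time_s: 54.05
ee_pos: [0.5177, 0.1428, 0.0622]
orientation: [178.9, -0.1, 8.8]
ft_force: [-0.1, 1.1, 0.1]
grip_width: 0.0144
```

```bash
python3 -c "
from h import *
b=snap('scene')
s=st();print(inv(s['ee_pos']))
cv2.imwrite('pics/f23.png',cv2.resize(b['frame'][160:300,300:450],None,fx=4.5,fy=4))"
```

```text
t 54.1 tcp [0.5177 0.1428 0.0622] rpy [ 1.7894e+02 -7.0000e-02  8.7600e+00] F [-0.43  0.03  0.32] w 0.0141 q [  8.5  14.  110.8  -1.3  55.1  90.5]
[-0.0193546   0.01847478  0.062211  ]
```

View pics/f23.png

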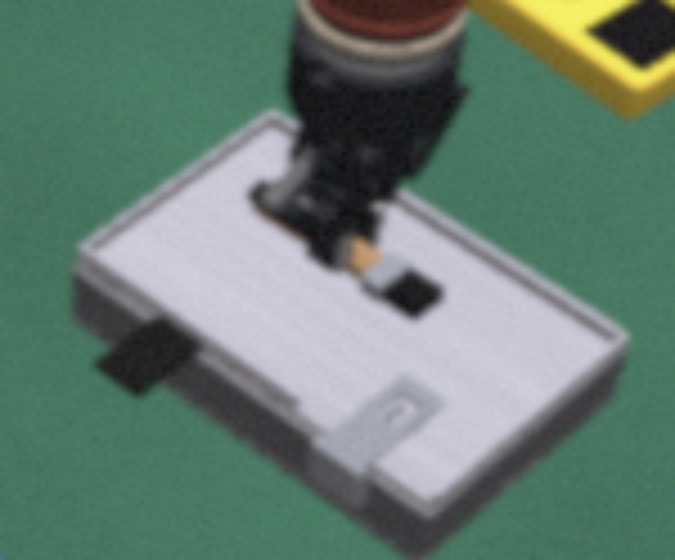

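Lowering the last 3 mm until it makes contact.

>>> move_arm([
  [[0, 0, 2, 0], [0, 0, 3, 0], [0, 0, 3, 0]],
])

```text
time_s: 54.48
ee_pos: [0.5184, 0.1429, 0.06]
orientation: [178.9, -0.2, 8.8]
ft_force: [0.5, -0.0, 2.4]
grip_width: 0.014
```

>>> move_arm([
  [[0, 0, 0, 0], [0, 0, 0, 0], [0, 0, 0, 0], [0, 0, -8, 0], [0, 0, -30, 0], [0, 0, -70, 0], [0, 0, -120, 0], [0, 0, -165, 0], [0, 0, -170, 0], [0, 0, -170, 0]],
], fingers=40)

```text
time_s: 55.72
ee_pos: [0.5174, 0.146, 0.2303]
orientation: [178.9, -0.2, 8.8]
ft_force: [0.3, -0.5, -0.1]
grip_width: 0.04
```

>>> move_arm([
  [[-20, 20, -10, 0], [-20, 70, -15, 0], [-20, 130, -15, 0], [-20, 190, -15, 0], [-20, 250, -15, 0], [-20, 300, -15, 0], [-20, 340, -15, 0], [-20, 350, -15, 0], [-20, 350, -15, 0], [-20, 350, -15, 0]],
])

```text
time_s: 56.98
ee_pos: [0.5503, -0.201, 0.2507]
orientation: [179.0, -0.1, 8.8]
ft_force: [-0.2, -0.4, -0.1]
grip_width: 0.0405
```

```bash
python3 -c "
from h import *
b=snap('scene');a=snap('top')
st()
cv2.imwrite('pics/h1.png',cv2.resize(b['frame'][180:300,305:450],None,fx=5,fy=5,interpolation=cv2.INTER_CUBIC))
cv2.imwrite('pics/h2.png',cv2.resize(a['frame'][155:290,210:325],None,fx=4.4,fy=4.4,interpolation=cv2.INTER_CUBIC))
cv2.imwrite('pics/h3.png',a['frame'])"
```

```text
t 57.08 tcp [ 0.5507 -0.2011  0.2514] rpy [ 1.7898e+02 -1.6000e-01  8.8600e+00] F [-0.84  0.23 -0.8 ] w 0.0398 q [-26.5   6.4  97.1  -0.8  75.7  54.8]
```

View pics/h1.png

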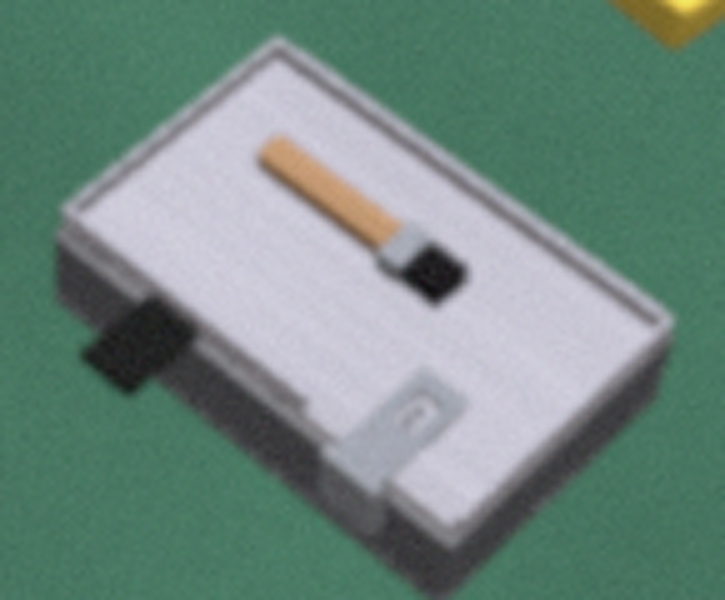

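View pics/h2.png

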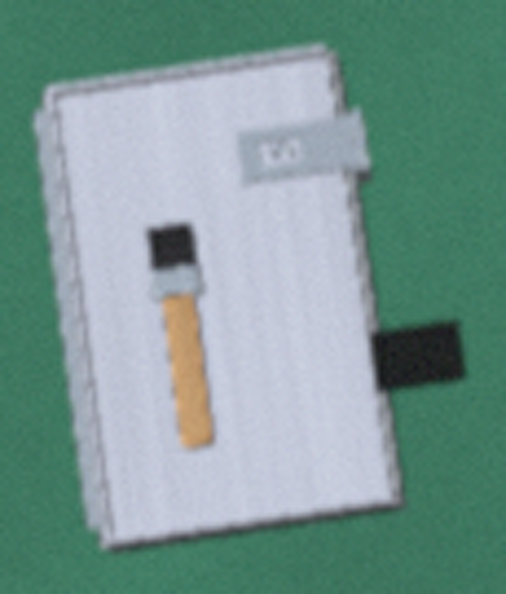

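View pics/h3.png

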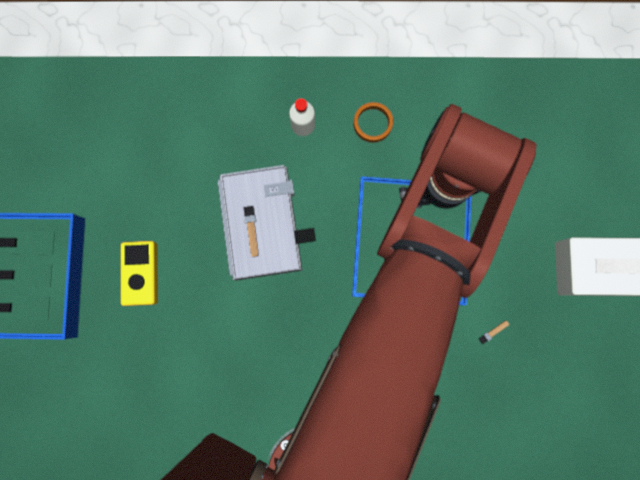

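The brush lies flat on the flap, clear of the hasp, and the bystanders are where they started. One numeric check before signing off.

```bash
python3 - <<'E'
from h import *
a=snap('top');b=snap('scene')
ct=lambda p:((p[0]+.5)/4.4-.5+210,(p[1]+.5)/4.4-.5+155)
cs=lambda p:((p[0]+.5)/5-.5+305,(p[1]+.5)/5-.5+180)
for n,u,v in(('tab -x',(464,375),(82,355)),('tab +x',(458,322),(126,392)),('hasp tip mid',(241,159),(446,385)),('rim -x+y',(105,546),(280,40)),('rim -x-y',(398,503),(65,210)),('brush handle end',(197,442),(270,150)),('brush bristle end',(170,229),(452,285))):
    p,e=tri(a,ct(u),b,cs(v));print(n,np.round(inv(p)*1000,1),round(e*1000,1))
E
```

```text
tab -x [ -57.1 -114.6   52.4] 3.6
tab +x [ -30.5 -115.2   52.5] 4.2
hasp tip mid [ 65.  -20.3  58.4] 4.7
rim -x+y [-114.9   70.4   60.1] 5.9
rim -x-y [-113.9  -72.1   62.7] 8.6
brush handle end [-72.   18.6  62.2] 3.9
brush bristle end [34.4 18.6 62.6] 4.7
```

```bash
python3 -c "
from h import *
print(robot.sign_off())"
```

```text
the job is handed in; nothing more can be done
None
```

I finished the job and handed it in at about 57 s of the 210 s allowed. No verdict was reported.

- **What I did:** I raised the flap, then put the three heat sinks in the near bay and the one relay in the far bay. The relay had been knocked aside mid-run, so I re-measured it before picking it up. Then I pressed the flap down to its stop (29 N) and the hasp to its stop (18 N), and laid the 110 mm brush on the flap.
- **Last checks:** The final pictures show the strap flat with the staple through its slot. The brush is level, centred near case (-19, +19) mm and clear of the hasp. The bottle, tape roll and meter look unmoved; I compared them by eye and did not measure them. The parts were last seen on the bay floors just before the flap closed over them.
- **What disagreed:** The two cameras differed by about 4 mm. Heights triangulated in the last check read up to 5 mm low (rim 60–63 against 65 mm, tab top 52.5 against 56.5 mm). I took that as a calibration offset, because the tab and the rim read low by about the same amount.

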